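# Load the bowl polisher, close its guard and start it

## Task

Load the bench polisher and start it: turn the bowl's bayonet lid free, lift it off and set it aside, put every brass pull handle from the bench into the bowl, then refit the lid and turn it fully home under its hooks. After that set the guard hood squarely over the bowl, with its tongue pushed straight and fully home into the slot of the interlock switch, and only then press the start button fully down and let it go. Leave the hammer, the file and the steel block where they lie.

Things in the scene. Friction and masses are not known exactly. Their poses are not given: they have to be found in the camera images.
- machine: the polisher's green base with a flat deck 50 mm above the bench. Origin on the bench below the bowl's axis, z up; the deck spans x -100 to 100 and y -95 to 175 mm. A grey control box (x -95 to -5, y 100 to 170, 45 mm tall) stands on the deck.
- bowl: fixed open steel bowl on the deck, 114 mm across outside, 102 inside. Origin: centre of its underside, z up. Floor at 6 mm, rim at 75 mm. The x axis runs through two opposite hooks outside the rim that reach 78 mm from the axis, 89 mm up, and span y -19 to 22 mm at the +x hook (the other is the same turned half round), with a stop at the clockwise end (seen from above).
- lid_grip (a point): centre of the black bar handle (84 mm along its x, 15 wide, 26 tall) on the lid: a 6 mm aluminium plate 112 mm across with two lugs 24 mm wide along x, to 69 mm from the axis; 0.3 kg. x either way round is the same, z up. On the rim this point is 94 mm above the bowl's underside; set down on the bench, 27 mm up.
- lid_plug (a point): centre of the underside of the lid's tapered rubber plug, 27 mm below the handle's centre; 8 mm deep, 89 mm across below, 97 above. The lid starts locked: its x along the bowl's x or up to 0.1 rad anticlockwise (from above). Turned anticlockwise over 0.6 rad (0.8 is ample) its lugs clear the hooks and it lifts off; turned clockwise to the stops, x along the bowl's x, it is locked.
- hood_grip (a point): centre of the black bar handle (104 mm along its x, 15 wide, 16 tall, 18 mm gap below) on top of the guard hood: a grey sheet-steel box open below, 166 mm square, 118 tall, 0.4 to 0.7 kg, standing on the bench. z up; 144 mm above the hood's lower edge, over its middle. Home, the hood stands on the deck with this point above the bowl's axis, 194 mm above the bench.
- tongue (a point): tip of the flat steel tongue that hangs from a bracket on the hood's +y wall: 22 mm wide (x), 4 thick (y), 42 long, narrowing to 16 by 3 over its last 6 mm. Axes as the hood's; in the hood's frame (middle, lower edge) it lies at x 50, y 115, z 38 mm.
- slot (a point): middle of the throat of the slot in the top of the black interlock switch on the deck, 116 mm above the bench; axes as the machine's, at x 50, y 115 mm from the bowl's axis. 25 mm long (x), 7 wide (y), 32 deep straight down, with a flared steel mouth 5 mm higher and about 4 mm wider all round. With the hood home, the tongue's tip is 28 mm below this point and their axes match.
- start_top (a point): the top centre of the round black start button, 30 mm across, on the grey control box beside the bowl; pressed straight down.
- start (a joint): travel of the start button: 0 up, 0.006 m fully down; about 5 N holds it down, it springs back.
- pull1_mid (a point): cast brass pull handle lying on the bench: a 15 mm square bar, 44 mm long, between two 22 mm square knobs, 73 mm long over all, 0.14 kg; the point is its centre (11 mm above what it lies on), x runs along its length. Some of the four are absent in a run.
- pull2_mid (a point): cast brass pull handle lying on the bench: a 15 mm square bar, 44 mm long, between two 22 mm square knobs, 73 mm long over all, 0.14 kg; the point is its centre (11 mm above what it lies on), x runs along its length. Some of the four are absent in a run.
- pull3_mid (a point): cast brass pull handle lying on the bench: a 15 mm square bar, 44 mm long, between two 22 mm square knobs, 73 mm long over all, 0.14 kg; the point is its centre (11 mm above what it lies on), x runs along its length. Some of the four are absent in a run.
- pull4_mid (a point): cast brass pull handle lying on the bench: a 15 mm square bar, 44 mm long, between two 22 mm square knobs, 73 mm long over all, 0.14 kg; the point is its centre (11 mm above what it lies on), x runs along its length. Some of the four are absent in a run.
- hammer: bystander: a chasing hammer with a wooden handle, 240 mm long, 32 mm high, lying on the bench, origin under its middle, x along the handle. Not to be disturbed.
- file: bystander: a flat file with a wooden handle, 230 mm long, 26 mm high, lying on the bench, origin under its middle, x along it. Not to be disturbed.
- block: bystander: a bare steel bench block 65 by 65 by 22 mm on the bench, origin under its centre. Not to be disturbed.
Things that resemble listed ones, but are neither listed nor needed, are in the scene too. What is shaped like the part that bears pull4_mid but blue or pink is not meant.

How it is judged:
By the outcome, as a careful person would: the job done as asked, in the order asked, and still so for the second after the job is handed in, with the robot touching nothing.
Of pull1, pull2, pull3, pull4 only 2 to 4 are there at a start; the rules pass over those that are not, and their reading is None.
At some moment in a run one of pull1, pull2, pull3, pull4 may be knocked a few centimetres aside while the robot is not near it.
It also fails if it takes over 210 s, if anything falls off the work surface, if the arm or the gripper's body presses on something with over 40 N, if the wrist force passes 120 N, or if a joint passes its speed limit or range.

## Robot

A 6-joint arm with a two-finger parallel gripper is mounted at the origin on the work surface. World frame = base frame: x ahead of the robot, y to its left, z up, the work surface at z = 0. Lengths are in mm, angles in rad, forces in N, time in s.
With the tool pointing down it reaches from about 350 to 975 mm from the base axis. Payload 7.1 kg.
Tool frame: the origin (TCP) lies between the finger pads; the fingertips stand 8 mm ahead of it and the grasp point (between the pads) lies 11 mm behind it; x points along the fingers, y is the direction in which the jaws open and shut, and the axes are right-handed (so a half turn about x gives the same grasp; the last joint's range is limited). The gripper opens to 88 mm and grips with 3 to 60 N. Pads are 20 mm wide; open, the fingers measure 115 mm over their backs; the gripper's body (75 mm by 178 mm) begins 61 mm behind the grasp point.
Start: joints at [-1.278, 0.423, 1.63, -0, 1.089, -0.019], TCP at [191.75, -594.842, 230.675] pointing down, gripper open.
Joint ranges: [-3, 3], [-0.9, 2.11], [0.09, 2.58], [-1.31, 4.45], [0.11, 2.69], [-2.54, 2.54]. Speed limits (rad/s): [2.39, 2.39, 3.01, 3.14, 3.14, 3.14].

## Interface

Orientations are given as a rotation vector (axis times angle).
In Python, from workcell import ctrl gives the robot as it stands.
- The arm moves only by the tool apply_moves, never from a script. Its argument "increments" is a list of rows, each an object with "gripper": the opening in per cent of the stroke, from 0 (shut) to 100 (fully open); "delta_pos": the shift along the tool's x, y, z in cm, a list of three; "dr": the turn, a rotation vector about the tool's x, y, z in rad, a list of three. In form: [{"gripper": gripper, "delta_pos": [dx, dy, dz], "dr": [ax, ay, az]}, ...]. A call has exactly 5 rows; each row shifts and turns the commanded pose from where the row before left it, along the tool's axes as they then stand; what a row does not reach is not made up. A row lasts 1/12 s, in which the tool goes at most 41.7 mm and 7.16 degrees, less where a joint would pass 70% of its speed; a pose out of reach is approached as far as the arm can. A call with a gripper value outside its range is refused whole. The fingers move at their own pace and stop on an object; the grip force is fixed at half the most. Time passes only in rows, so rows that do not move let the fingers close, or fill a call up. It gives the time, the measured TCP pose, the force and the opening at its end, in the units of the state.
- ctrl.get_obs(): the state, without advancing time (a new reading comes with each control period).
- ctrl.get_image(name): name is "scene" or "top" or "wrist"; returns a dict with "img" (384x512x3 uint8, red, green, blue), "range_z" (384x512 float32, mm along the optical axis (not along the pixel's ray), 0 where there is no reading), "mtx" (3x3 intrinsics, pixels), "k1" (the pictures are not rectified: a ray, as slopes to the right and down, at radius r is drawn at 1 + k1 r^2 times it, then the intrinsics apply), "rvec" (rotation vector, rad) and "tvec" (3), from world to camera coordinates, as OpenCV has them. Camera axes: x right, y down, z forward; pixel columns grow to the right and rows downward; lengths in mm; the calibration is good to about 2 mm. A picture is of the moment at which its call begins.
- ctrl.close_job(): hands the job in, once; it reports no verdict.
The state is a dict: "t": time; "qpos": joint angles; "qvel": joint speeds; "joint_torque": joint torques, N m; "ee_pos": TCP position; "orientation": TCP orientation; "ft_force": force on the tool from outside, world axes, zero at the start; "moment": the same for the moment, N m; "width": finger opening in mm.
Only numpy, scipy, OpenCV 4.12 (cv2) and the standard library are available. Lean on these libraries where they do the work, as an engineer would, in place of code of your own. Each camera call takes 0.05 s, during which the arm holds its last target. There are 200 camera calls.

## Working session

There is one attempt and no reset: what is moved stays moved. The work goes in short steps, Python scripts to look and compute and a tool call to move; the robot and the scene stay as the last step left them, time stands still between calls to the robot, and variables do not carry over. Pictures are saved under pics/ and viewed, about 12 in all and at most 16, crops included, and the job is handed in when it is done.

Besides the shell and the picture viewer there is one more tool, called as name([rows], argument=value, ...), one row to a line, values as JSON. apply_moves: Moves the arm, as the interface text tells. Its arguments: {"type":"object","properties":{"increments":{"type":"array","items":{"type":"object","properties":{"gripper":{"type":"number"},"delta_pos":{"type":"array","items":{"type":"number"}},"dr":{"type":"array","items":{"type":"number"}}}}}},"required":["increments"]}

```bash
ls; mkdir -p pics
cat > h.py <<'E'
import numpy as np, cv2
from scipy.spatial.transform import Rotation as R
from workcell import ctrl
def cap(n):
    d=ctrl.get_image(n); np.savez(f'pics/{n}.npz',**d); return d
def load(n): return dict(np.load(f'pics/{n}.npz'))
def cloud(d):
    h,w=d['range_z'].shape; u,v=np.meshgrid(np.arange(w),np.arange(h))
    k=np.array([d['k1'],0,0,0,0],float)
    p=cv2.undistortPoints(np.stack([u,v],-1).reshape(-1,1,2).astype(float),d['mtx'],k).reshape(h,w,2)
    z=d['range_z'].astype(float); c=np.dstack([p[...,0]*z,p[...,1]*z,z])
    Rm=cv2.Rodrigues(d['rvec'])[0]
    W=(c-d['tvec'].ravel())@Rm; W[z<=0]=np.nan
    return W
def proj(d,P):
    return cv2.projectPoints(np.array(P,float).reshape(-1,3),d['rvec'],d['tvec'],d['mtx'],np.array([float(d['k1']),0,0,0]))[0].reshape(-1,2)
def save(d,name,box=None,s=1.5):
    im=d['img'][...,::-1]
    if box: x0,y0,x1,y1=box; im=im[y0:y1,x0:x1]
    cv2.imwrite(f'pics/{name}.png',cv2.resize(im,None,fx=s,fy=s,interpolation=cv2.INTER_CUBIC))
E
python3 - <<'E'
from h import *
o=ctrl.get_obs(); print(o); print(R.from_rotvec(o['orientation']).as_matrix())
for n in('top','scene'):
    d=cap(n); save(d,n+'0'); print(n,d['mtx'],d['k1'],-cv2.Rodrigues(d['rvec'])[0].T@d['tvec'].ravel())
E
```

```text
pics
{'t': 0.0, 'qpos': array([-1.27801927e+00,  4.23875350e-01,  1.63067083e+00, -5.27004971e-05,
        1.08857352e+00, -1.89798604e-02]), 'qvel': array([ 1.33123212e-03, -7.97515215e-05, -1.06893079e-03,  1.72817468e-03,
        1.30271697e-03, -1.21830453e-03]), 'joint_torque': array([-2.74030499e-03, -5.44636381e+01, -2.73669434e+01,  6.42795372e-02,
        2.28550297e-02, -8.41209248e-05]), 'ee_pos': array([ 191.57685192, -594.35665545,  229.8876636 ]), 'orientation': array([ 2.05359407,  0.32436251, -2.05412347]), 'ft_force': array([-0.05427132,  0.12191468,  1.13736501]), 'moment': array([0.02550492, 0.01464893, 0.05863232]), 'width': 87.44642786764098}
[[-4.85425668e-04  3.06754257e-01 -9.51788627e-01]
 [ 1.44858055e-03 -9.51787525e-01 -3.06754640e-01]
 [-9.99998833e-01 -1.52764907e-03  1.76638447e-05]]
top [[418.58438167   0.         248.27119259]
 [  0.         418.58438167 195.90826389]
 [  0.           0.           1.        ]] -0.11718932524153755 [ 445.89008934   59.10733473 1508.6135438 ]
scene [[372.69465516   0.         258.58626762]
 [  0.         372.69465516 192.11240358]
 [  0.           0.           1.        ]] -0.029636595981537533 [ 928.0824065  -462.82359006  887.6996936 ]
```

View pics/top0.png

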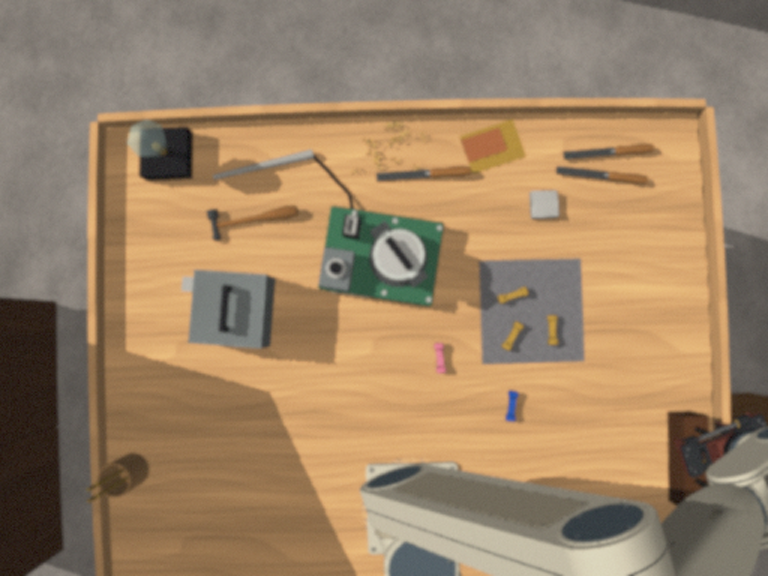

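View pics/scene0.png

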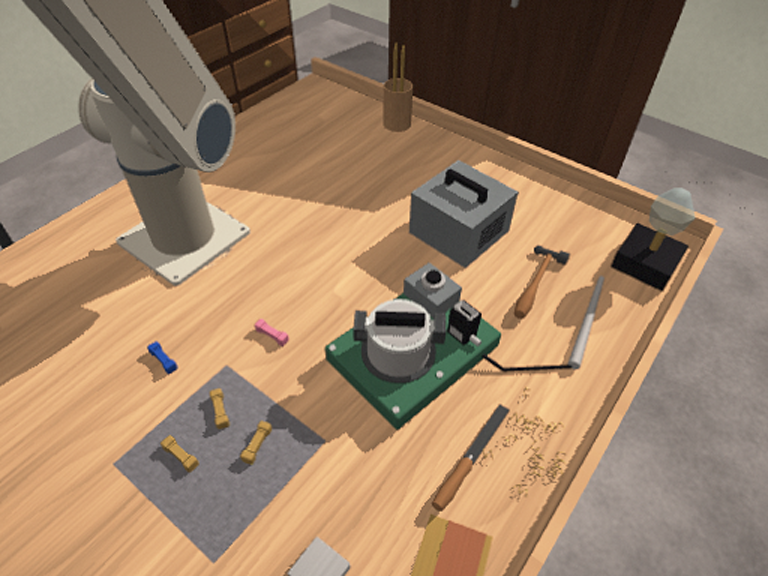

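The top view shows 3 brass pulls on a mat (near 513,295; 513,336; 552,330), the machine with bowl at (398,254), and the hood at (230,308) with its bracket at the left. Hammer, files and block lie clear of these. Next I take coarse measurements.

Run:
```python
from h import *
for n in('top','scene'):
    d=load(n); W=cloud(d); hsv=cv2.cvtColor(d['img'],cv2.COLOR_RGB2HSV)
    H,S,V=[hsv[...,i].astype(int) for i in range(3)]; X,Y,Z=[W[...,i] for i in range(3)]
    near=(X>200)&(X<900)&(abs(Y)<700)
    def rect(m,nm):
        r=cv2.minAreaRect(W[m][:,:2].astype(np.float32)); print(n,nm,m.sum(),np.round(r[0],1),np.round(r[1],1),round(r[2],1),'z',np.round(np.nanmedian(Z[m]),1))
    rect(near&(H>55)&(H<90)&(S>100)&(Z>35)&(Z<65),'deck')
    hd=near&(Z>108)&(Z<126)&(Y>150); 
    rect(hd,'hoodtop')
    rect(near&(Z>136)&(Z<160)&(Y>150),'hoodhandle')
    rect(near&(Z>148)&(Z<170)&(Y<150)&(Y>-50),'lidhandle')
    rect(near&(abs(Z-132)<10)&(Y<150)&(Y>-50)&(V>120)&(S<60),'lidplate')
    br=near&(H>15)&(H<30)&(S>140)&(Z>5)&(Z<30)&(Y<-50)&(Y>-400)&(X>250)
    c,l,st,ce=cv2.connectedComponentsWithStats(br.astype(np.uint8))
    for i in range(1,c):
        if st[i,4]>25: rect(l==i,'pull'+str(ce[i].round()))
    rect(near&(abs(Z-97)<8)&(Y<250)&(Y>100),'cbox')
    rect(near&(abs(Z-118)<8)&(Y<200)&(Y>100),'switch?')
    print('bench',np.nanmedian(Z[near]))
```

```text
top deck 1079 [661.  239.5] [647.  197.2] 72.7 z 49.8
top hoodtop 2326 [574.4 439.3] [495.1 337.9] 56.1 z 117.6
top hoodhandle 191 [660.8 490.9] [484.6  80.3] 22.7 z 151.0
top lidhandle 121 [595.8  18.5] [83.8 14.8] 35.7 z 155.8
top lidplate 779 [606.3  54.4] [186.1 111.2] 73.7 z 131.5
top pull[342. 196.] 65 [ 503.9 -254.1] [15.7 68.6] 14.4 z 20.3
top pull[368. 220.] 65 [ 418.  -347.8] [61.2 18. ] 0.4 z 20.0
top pull[341. 224.] 71 [ 405.8 -249.2] [15.9 64.1] 60.4 z 20.6
top cbox 424 [604.2 152.9] [ 71.1 160.1] 78.4 z 94.5
top switch? 182 [618.6 139.4] [ 39.9 140.5] 70.0 z 117.1
bench 1.1578119935662248
scene deck 167 [604.4  58.7] [270.2 197.5] 79.6 z 49.0
scene hoodtop 1699 [600.5 457.2] [535.2 348.5] 52.6 z 118.0
scene hoodhandle 316 [669.3 475. ] [490.1  52.1] 20.8 z 149.3
scene lidhandle 207 [596.7  19.5] [82.7 18.3] 38.9 z 156.0
scene lidplate 850 [607.   57.5] [188.  111.3] 72.4 z 131.5
scene pull[146. 272.] 159 [ 408.  -248.7] [18.6 69.5] 58.7 z 21.1
scene pull[170. 295.] 198 [ 505.1 -254.2] [20.2 68.1] 17.9 z 20.0
scene pull[119. 302.] 205 [ 419.7 -345.9] [19.6 71.5] 89.9 z 20.2
scene cbox 530 [608.  153.7] [ 73.2 169.6] 78.5 z 94.8
scene switch? 276 [621.8 138.7] [ 40.1 140.6] 71.5 z 117.0
bench 1.3297025711072237
```

```bash
cat >> h.py <<'E'
def plan(p,jaw=None,start=None,n=None):
    """p target world mm; jaw = world yaw deg of tool y (mod 180); prints turn then shift per row. start=(pos,jawdeg) overrides the measured"""
    if start is None:
        o=ctrl.get_obs(); M=R.from_rotvec(o['orientation']).as_matrix(); pos=np.array(o['ee_pos'])
        j0=np.degrees(np.arctan2(M[1,1],M[0,1])); print('at',pos.round(1),'jaw',round(j0,1),'tilt',M[:2,0].round(4),'q6',round(float(o['qpos'][5]),2),'F',o['ft_force'].round(1),'w',round(o['width'],1),'t',round(o['t'],1))
    else: pos,j0=np.array(start[0],float),start[1]
    jaw=j0 if jaw is None else jaw
    dj=(jaw-j0+180)%360-180
    if abs(dj)>90: dj-=180*np.sign(dj)
    nr=max(1,int(np.ceil(abs(dj)/6.8)))
    j=np.radians(j0+dj); ty=np.array([np.cos(j),np.sin(j),0]); tx=np.array([0,0,-1.]); tz=np.cross(tx,ty)
    D=np.array(p,float)-pos; d=np.array([tx@D,ty@D,tz@D])/10
    k=n or max(1,int(np.ceil(np.linalg.norm(d)/4)))
    print(f'turn dr0 {-np.radians(dj):.3f} total = {nr} x {-np.radians(dj)/nr:.4f}; shift total {d.round(2)} = {k} x {(d/k).round(3)}')
    return (np.array(p,float),j0+dj)
E
python3 - <<'E'
from h import *
s=plan([430,-290,420])
s=plan([560,0,420],start=s)
E
```

```text
at [ 191.6 -594.4  230. ] jaw -72.1 tilt [-0.0004  0.0013] q6 -0.02 F [-0.1  0.8 -0.8] w 87.6 t 0.1
turn dr0 -0.000 total = 1 x -0.0000; shift total [-19.   -21.66 -32.03] = 11 x [-1.727 -1.969 -2.912]
turn dr0 -0.000 total = 1 x -0.0000; shift total [  0.   -23.61 -21.27] = 8 x [ 0.    -2.952 -2.659]
```

apply_moves([
  {"gripper": 100, "delta_pos": [-1.9, -2.2, -3.2], "dr": [0, 0, 0]},
  {"gripper": 100, "delta_pos": [-1.9, -2.2, -3.2], "dr": [0, 0, 0]},
  {"gripper": 100, "delta_pos": [-1.9, -2.2, -3.2], "dr": [0, 0, 0]},
  {"gripper": 100, "delta_pos": [-1.9, -2.2, -3.2], "dr": [0, 0, 0]},
  {"gripper": 100, "delta_pos": [-1.9, -2.2, -3.2], "dr": [0, 0, 0]},
])

```text
t: 0.52
ee_pos: [306.5, -444.9, 322.6]
orientation: [2.054, 0.323, -2.054]
ft_force: [1.5, -0.0, -0.5]
width: 87.5
```

apply_moves([
  {"gripper": 100, "delta_pos": [-1.9, -2.2, -3.2], "dr": [0, 0, 0]},
  {"gripper": 100, "delta_pos": [-1.9, -2.2, -3.2], "dr": [0, 0, 0]},
  {"gripper": 100, "delta_pos": [-1.9, -2.2, -3.2], "dr": [0, 0, 0]},
  {"gripper": 100, "delta_pos": [-1.9, -2.2, -3.2], "dr": [0, 0, 0]},
  {"gripper": 100, "delta_pos": [-1.9, -2.2, -3.2], "dr": [0, 0, 0]},
])

```text
t: 0.93
ee_pos: [420.8, -296.6, 414.5]
orientation: [2.053, 0.323, -2.054]
ft_force: [1.6, 0.3, -0.1]
width: 88.1
```

apply_moves([
  {"gripper": 100, "delta_pos": [0, 0, 0], "dr": [0, 0, 0]},
  {"gripper": 100, "delta_pos": [0, 0, 0], "dr": [0, 0, 0]},
  {"gripper": 100, "delta_pos": [0, 0, 0], "dr": [0, 0, 0]},
  {"gripper": 100, "delta_pos": [0, 0, 0], "dr": [0, 0, 0]},
  {"gripper": 100, "delta_pos": [0, 0, 0], "dr": [0, 0, 0]},
])

```text
t: 1.35
ee_pos: [419.2, -299.2, 412.7]
orientation: [2.053, 0.322, -2.056]
ft_force: [0.2, -0.3, -0.9]
width: 87.7
```

Run:
```python
from h import *
s=plan([580,0,420])
d=cap('wrist'); save(d,'wrist1'); 
M=R.from_rotvec(ctrl.get_obs()['orientation']).as_matrix(); c=-cv2.Rodrigues(d['rvec'])[0].T@d['tvec'].ravel()
print(d['mtx'][0,0],c, M.T@(c-ctrl.get_obs()['ee_pos']))
W=cloud(d); print(W[::60,::60,:].round(0)[:,:,2]); print(W[192,256],W[10,256],W[370,256],W[192,10],W[192,500])
```

```text
at [ 419.2 -299.2  412.7] jaw -72.2 tilt [-0.0017  0.001 ] q6 0.62 F [ 0.2 -0.3 -0.9] w 87.7 t 1.4
turn dr0 -0.000 total = 1 x -0.0000; shift total [ -0.73 -23.59 -24.44] = 9 x [-0.081 -2.622 -2.716]
270.39825924224095 [ 497.94446456 -274.31574333  566.58990263] [-1.53821314e+02  1.12796780e-02 -8.23688457e+01]
[[  93.  130.  121.    2.   -2.   -1.   -1.   11.   -0.]
 [  -0.   -1.   52.    2.    1.    1.    0.    1.    0.]
 [  -1.    2.    1.    1.    1.    1.    1.    0.   -0.]
 [  -0.   -2.    1.    1.    0.   -0.    0.   -0.   44.]
 [  -2.   12.    0.  427.   -0.   -2.   -0.    1. -752.]
 [ 508.  507.  499.  500.  501.  500.  500.  506.  507.]
 [ 524.  518.  501.   -0.  513.  512.  513.  518.  519.]]
[ 3.28145845e+02 -3.28825321e+02 -5.30141111e-02] [ 6.65831703e+02 -2.20663457e+02 -6.74447220e-02] [ 440.17815014 -292.83517062  518.55643403] [1.52993901e+02 2.18460282e+02 2.16736991e-01] [  506.44523224 -1656.04106774  -747.34941273]
```

View pics/wrist1.png

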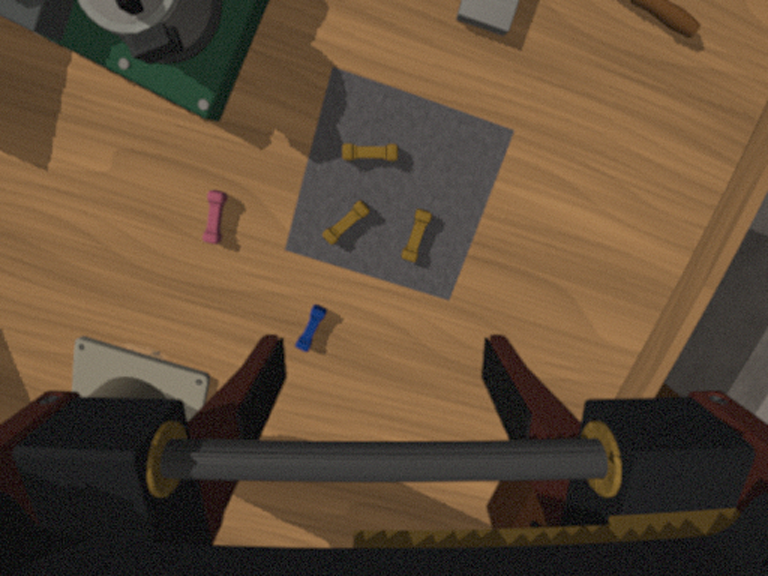

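The wrist view shows the 3 brass pulls on the mat at (370,152), (347,222) and (417,235), with the pink and blue decoys apart from them. Next I look at the bowl from closer.

Run:
```python
from h import *
s=plan([520,-5,320])
```

```text
at [ 419.3 -299.3  412.9] jaw -72.3 tilt [-0.0014  0.0009] q6 0.62 F [ 0.6 -0.8  0. ] w 88.0 t 1.4
turn dr0 -0.000 total = 1 x -0.0000; shift total [  9.29 -24.96 -18.56] = 9 x [ 1.032 -2.773 -2.063]
```

apply_moves([
  {"gripper": 100, "delta_pos": [1.03, -2.77, -2.06], "dr": [0, 0, 0]},
  {"gripper": 100, "delta_pos": [1.03, -2.77, -2.06], "dr": [0, 0, 0]},
  {"gripper": 100, "delta_pos": [1.03, -2.77, -2.06], "dr": [0, 0, 0]},
  {"gripper": 100, "delta_pos": [1.03, -2.77, -2.06], "dr": [0, 0, 0]},
  {"gripper": 100, "delta_pos": [1.03, -2.77, -2.06], "dr": [0, 0, 0]},
])

```text
t: 1.82
ee_pos: [475.5, -134.5, 361.4]
orientation: [2.054, 0.321, -2.055]
ft_force: [0.0, -0.6, -0.9]
width: 87.9
```

apply_moves([
  {"gripper": 100, "delta_pos": [1.03, -2.77, -2.06], "dr": [0, 0, 0]},
  {"gripper": 100, "delta_pos": [1.03, -2.77, -2.06], "dr": [0, 0, 0]},
  {"gripper": 100, "delta_pos": [1.03, -2.77, -2.06], "dr": [0, 0, 0]},
  {"gripper": 100, "delta_pos": [1.03, -2.77, -2.06], "dr": [0, 0, 0]},
  {"gripper": 100, "delta_pos": [0, 0, 0], "dr": [0, 0, 0]},
])

```text
t: 2.23
ee_pos: [520.4, -0.8, 318.6]
orientation: [2.05, 0.327, -2.056]
ft_force: [0.2, -0.1, -0.2]
width: 87.8
```

apply_moves([
  {"gripper": 100, "delta_pos": [0, 0, 0], "dr": [0, 0, 0]},
  {"gripper": 100, "delta_pos": [0, 0, 0], "dr": [0, 0, 0]},
  {"gripper": 100, "delta_pos": [0, 0, 0], "dr": [0, 0, 0]},
  {"gripper": 100, "delta_pos": [0, 0, 0], "dr": [0, 0, 0]},
  {"gripper": 100, "delta_pos": [0, 0, 0], "dr": [0, 0, 0]},
])

```text
t: 2.65
ee_pos: [520.2, -5.4, 321.5]
orientation: [2.055, 0.321, -2.053]
ft_force: [0.7, -0.0, 0.3]
width: 87.7
```

Run:
```python
from h import *
s=plan([596,19,320])
d=cap('wrist'); save(d,'wrist2',(100,0,480,230),2.1)
W=cloud(d); hsv=cv2.cvtColor(d['img'],cv2.COLOR_RGB2HSV)
H,S,V=[hsv[...,i].astype(int) for i in range(3)]; X,Y,Z=[W[...,i] for i in range(3)]
rr=np.arange(384)[:,None]<215
def rect(m,nm):
    m=m&rr; r=cv2.minAreaRect(W[m][:,:2].astype(np.float32)); print(nm,m.sum(),np.round(r[0],1),np.round(r[1],1),round(r[2],1),'z',np.round(np.nanmedian(Z[m]),1))
nr=np.hypot(X-596,Y-19)
rect((nr<60)&(Z>147)&(Z<165),'handle')
rect((H>55)&(H<90)&(S>100)&(abs(Z-50)<6),'deck')
m=rr&(nr<60)&(abs(Z-131)<4); print('plate',m.sum(),np.nanmedian(Z[m]))
hk=rr&(nr>58)&(nr<95)&(Z>128)&(Z<150)
c,l,st,ce=cv2.connectedComponentsWithStats(hk.astype(np.uint8))
for i in range(1,c):
    if st[i,4]>20: rect(l==i,'hook'+str(ce[i].round()))
np.save('pics/W2.npy',W)
```

```text
at [520.2  -5.4 321.5] jaw -72.2 tilt [ 0.0007 -0.0001] q6 1.23 F [ 0.7 -0.   0.3] w 87.7 t 2.6
turn dr0 -0.000 total = 1 x -0.0000; shift total [ 0.15 -0.01 -7.97] = 2 x [ 0.075 -0.007 -3.983]
handle 991 [595.4  21.2] [84.  15.2] 35.7 z 156.6
deck 6711 [603.3  59.8] [264.  195.6] 79.7 z 49.9
plate 5794 131.6322378608014
hook[235.  53.] 723 [649.8  60.3] [21.9 40.8] 36.6 z 138.8
hook[270. 163.] 532 [540.3 -18.9] [20.5 41. ] 34.6 z 138.8
```

View pics/wrist2.png

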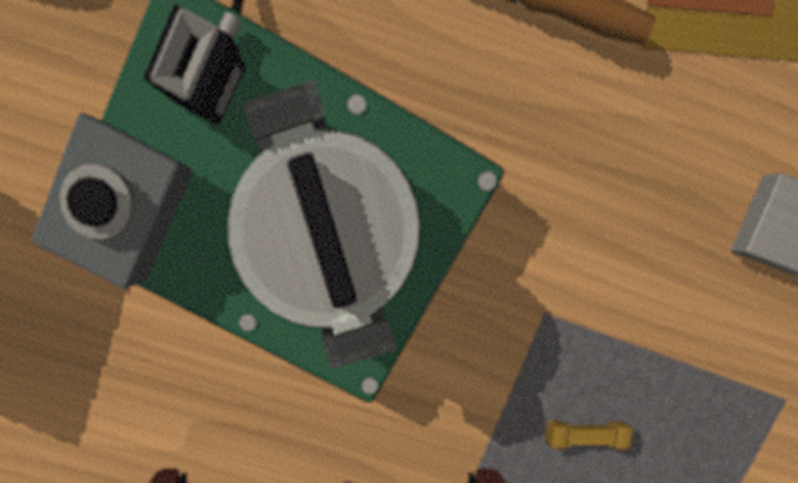

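The picture shows the lid handle at (320,230), the hooks at (283,112) and (357,337), the start button at (95,203) and the slot at (185,55). The wrist camera puts the bowl axis at about (595,20.7) with its x at about 35°, and the lid handle at 35.7°. Next I grasp the lid.

Run:
```python
from h import *
s=plan([595.5,20.5,200],-54.3)
s=plan([595.5,20.5,141],start=s)
```

```text
at [520.2  -5.2 321.5] jaw -72.2 tilt [ 0.0007 -0.0001] q6 1.23 F [-0.2 -0.8 -0.7] w 87.9 t 2.7
turn dr0 -0.313 total = 3 x -0.1043; shift total [12.15  2.3  -7.61] = 4 x [ 3.037  0.576 -1.904]
turn dr0 -0.000 total = 1 x -0.0000; shift total [5.9 0.  0. ] = 2 x [2.95 0.   0.  ]
```

apply_moves([
  {"gripper": 100, "delta_pos": [0, 0, 0], "dr": [-0.1043, 0, 0]},
  {"gripper": 100, "delta_pos": [0, 0, 0], "dr": [-0.1043, 0, 0]},
  {"gripper": 100, "delta_pos": [0, 0, 0], "dr": [-0.1043, 0, 0]},
  {"gripper": 100, "delta_pos": [3.04, 0.58, -1.9], "dr": [0, 0, 0]},
  {"gripper": 100, "delta_pos": [3.04, 0.58, -1.9], "dr": [0, 0, 0]},
])

```text
t: 3.12
ee_pos: [559.4, 7.9, 262.0]
orientation: [1.869, 0.599, -1.858]
ft_force: [0.9, -0.1, 0.7]
width: 88.1
```

apply_moves([
  {"gripper": 100, "delta_pos": [3.04, 0.58, -1.9], "dr": [0, 0, 0]},
  {"gripper": 100, "delta_pos": [3.04, 0.58, -1.9], "dr": [0, 0, 0]},
  {"gripper": 100, "delta_pos": [0, 0, 0], "dr": [0, 0, 0]},
  {"gripper": 100, "delta_pos": [0, 0, 0], "dr": [0, 0, 0]},
  {"gripper": 100, "delta_pos": [0, 0, 0], "dr": [0, 0, 0]},
])

```text
t: 3.53
ee_pos: [595.4, 20.9, 200.6]
orientation: [1.864, 0.601, -1.863]
ft_force: [-0.0, 0.7, 0.3]
width: 87.7
```

Run:
```python
from h import *
s=plan([595.5,20.5,141],-54.3)
```

```text
at [595.4  20.9 200.6] jaw -54.2 tilt [ 0.0004 -0.0001] q6 0.96 F [-0.   0.7  0.3] w 87.7 t 3.5
turn dr0 0.001 total = 1 x 0.0013; shift total [5.96 0.04 0.01] = 2 x [2.979 0.021 0.006]
```

apply_moves([
  {"gripper": 100, "delta_pos": [2.0, 0, 0], "dr": [0, 0, 0]},
  {"gripper": 100, "delta_pos": [2.0, 0, 0], "dr": [0, 0, 0]},
  {"gripper": 100, "delta_pos": [1.9, 0, 0], "dr": [0, 0, 0]},
  {"gripper": 0, "delta_pos": [0, 0, 0], "dr": [0, 0, 0]},
  {"gripper": 0, "delta_pos": [0, 0, 0], "dr": [0, 0, 0]},
])

```text
t: 3.95
ee_pos: [595.5, 21.0, 142.3]
orientation: [1.865, 0.601, -1.863]
ft_force: [1.1, 0.0, 0.9]
width: 77.9
```

apply_moves([
  {"gripper": 0, "delta_pos": [0, 0, 0], "dr": [0, 0, 0]},
  {"gripper": 0, "delta_pos": [0, 0, 0], "dr": [0, 0, 0]},
  {"gripper": 0, "delta_pos": [0, 0, 0], "dr": [0, 0, 0]},
  {"gripper": 0, "delta_pos": [0, 0, 0], "dr": [0, 0, 0]},
  {"gripper": 0, "delta_pos": [0, 0, 0], "dr": [0, 0, 0]},
])

```text
t: 4.37
ee_pos: [595.7, 21.4, 141.1]
orientation: [1.864, 0.602, -1.863]
ft_force: [-0.4, -0.0, -0.2]
width: 44.6
```

apply_moves([
  {"gripper": 0, "delta_pos": [0, 0, 0], "dr": [0, 0, 0]},
  {"gripper": 0, "delta_pos": [0, 0, 0], "dr": [0, 0, 0]},
  {"gripper": 0, "delta_pos": [0, 0, 0], "dr": [0, 0, 0]},
  {"gripper": 0, "delta_pos": [0, 0, 0], "dr": [0, 0, 0]},
  {"gripper": 0, "delta_pos": [0, 0, 0], "dr": [0, 0, 0]},
])

```text
t: 4.78
ee_pos: [595.4, 21.4, 140.4]
orientation: [1.863, 0.602, -1.864]
ft_force: [-0.0, -0.4, -0.9]
width: 15.1
```

Run:
```python
from h import *
s=plan([595.5,20.5,141],-8); print(ctrl.get_obs()['moment'])
```

```text
at [595.4  21.4 140.4] jaw -54.2 tilt [-0.0002 -0.0001] q6 0.96 F [-0.  -0.4 -0.9] w 15.1 t 4.8
turn dr0 -0.806 total = 7 x -0.1152; shift total [-0.06  0.02  0.08] = 1 x [-0.062  0.02   0.084]
[-0.02817507 -0.00723431  0.0312465 ]
```

apply_moves([
  {"gripper": 0, "delta_pos": [0, 0, 0], "dr": [0, 0, 0]},
  {"gripper": 0, "delta_pos": [0, 0, 0], "dr": [0, 0, 0]},
  {"gripper": 0, "delta_pos": [0, 0, 0], "dr": [-0.08, 0, 0]},
  {"gripper": 0, "delta_pos": [0, 0, 0], "dr": [-0.08, 0, 0]},
  {"gripper": 0, "delta_pos": [0, 0, 0], "dr": [-0.08, 0, 0]},
])

```text
t: 5.2
ee_pos: [595.4, 21.4, 140.4]
orientation: [1.705, 0.791, -1.705]
ft_force: [0.2, 0.6, 0.2]
width: 14.6
```

apply_moves([
  {"gripper": 0, "delta_pos": [0, 0, 0], "dr": [-0.08, 0, 0]},
  {"gripper": 0, "delta_pos": [0, 0, 0], "dr": [-0.08, 0, 0]},
  {"gripper": 0, "delta_pos": [0, 0, 0], "dr": [-0.08, 0, 0]},
  {"gripper": 0, "delta_pos": [0, 0, 0], "dr": [-0.08, 0, 0]},
  {"gripper": 0, "delta_pos": [0, 0, 0], "dr": [-0.08, 0, 0]},
])

```text
t: 5.62
ee_pos: [595.4, 21.4, 140.4]
orientation: [1.428, 1.051, -1.428]
ft_force: [0.4, 0.8, -0.2]
width: 14.6
```

apply_moves([
  {"gripper": 0, "delta_pos": [0, 0, 0], "dr": [-0.08, 0, 0]},
  {"gripper": 0, "delta_pos": [0, 0, 0], "dr": [-0.08, 0, 0]},
  {"gripper": 0, "delta_pos": [0, 0, 0], "dr": [0, 0, 0]},
  {"gripper": 0, "delta_pos": [0, 0, 0], "dr": [0, 0, 0]},
  {"gripper": 0, "delta_pos": [0, 0, 0], "dr": [0, 0, 0]},
])

```text
t: 6.03
ee_pos: [595.4, 21.4, 140.4]
orientation: [1.317, 1.135, -1.318]
ft_force: [0.1, -0.1, -1.0]
width: 14.8
```

Run:
```python
from h import *
s=plan([595.5,20.5,240]); print(ctrl.get_obs()['moment'])
s=plan([400,80,240],start=s)
```

```text
at [595.4  21.4 140.4] jaw -8.5 tilt [-0.0002 -0.    ] q6 0.16 F [ 0.1 -0.1 -1. ] w 14.8 t 6.0
turn dr0 -0.000 total = 1 x -0.0000; shift total [-9.96  0.03  0.08] = 3 x [-3.319  0.009  0.028]
[-0.05603454 -0.06636008  0.0507011 ]
turn dr0 -0.000 total = 1 x -0.0000; shift total [  0.   -20.21  -3.  ] = 6 x [ 0.    -3.369 -0.499]
```

apply_moves([
  {"gripper": 0, "delta_pos": [-0.5, 0, 0], "dr": [0, 0, 0]},
  {"gripper": 0, "delta_pos": [-1, 0, 0], "dr": [0, 0, 0]},
  {"gripper": 0, "delta_pos": [-2, 0, 0], "dr": [0, 0, 0]},
  {"gripper": 0, "delta_pos": [-3, 0, 0], "dr": [0, 0, 0]},
  {"gripper": 0, "delta_pos": [-3.5, 0, 0], "dr": [0, 0, 0]},
])

```text
t: 6.45
ee_pos: [594.1, 21.4, 240.6]
orientation: [1.315, 1.139, -1.32]
ft_force: [0.4, -0.2, -3.1]
width: 14.8
```

apply_moves([
  {"gripper": 0, "delta_pos": [0, 0, 0], "dr": [0, 0, 0]},
  {"gripper": 0, "delta_pos": [0, -3, -0.5], "dr": [0, 0, 0]},
  {"gripper": 0, "delta_pos": [0, -3, -0.5], "dr": [0, 0, 0]},
  {"gripper": 0, "delta_pos": [0, -3, -0.5], "dr": [0, 0, 0]},
  {"gripper": 0, "delta_pos": [0, -3, -0.5], "dr": [0, 0, 0]},
])

```text
t: 6.87
ee_pos: [478.0, 58.8, 240.6]
orientation: [1.317, 1.136, -1.317]
ft_force: [0.4, -0.3, -2.4]
width: 14.7
```

apply_moves([
  {"gripper": 0, "delta_pos": [0, -3, -0.4], "dr": [0, 0, 0]},
  {"gripper": 0, "delta_pos": [0, -3, -0.4], "dr": [0, 0, 0]},
  {"gripper": 0, "delta_pos": [0, -2.2, -0.2], "dr": [0, 0, 0]},
  {"gripper": 0, "delta_pos": [0, 0, 0], "dr": [0, 0, 0]},
  {"gripper": 0, "delta_pos": [0, 0, 0], "dr": [0, 0, 0]},
])

```text
t: 7.28
ee_pos: [399.4, 80.7, 241.0]
orientation: [1.316, 1.136, -1.315]
ft_force: [0.5, -0.2, -2.4]
width: 15.0
```

Run:
```python
from h import *
s=plan([400,75,24.5])
d=cap('scene'); save(d,'scene2',(150,30,512,310),2)
```

```text
at [399.4  80.7 241. ] jaw -8.3 tilt [0.0011 0.0001] q6 0.32 F [ 0.5 -0.2 -2.4] w 15.0 t 7.3
turn dr0 -0.000 total = 1 x -0.0000; shift total [21.65  0.15  0.55] = 6 x [3.608 0.024 0.092]
```

View pics/scene2.png

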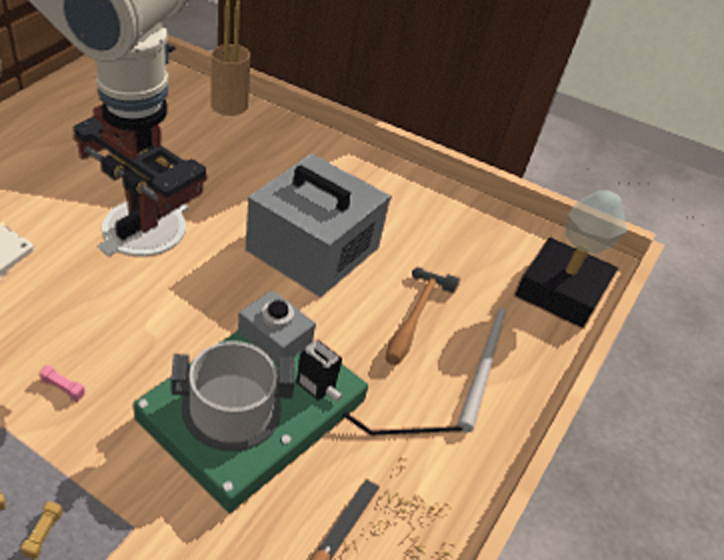

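The lid is off and held in the gripper at (145,230), and the bowl at (232,385) is open and empty. Next I set the lid down.

apply_moves([
  {"gripper": 0, "delta_pos": [3.5, 0, 0], "dr": [0, 0, 0]},
  {"gripper": 0, "delta_pos": [3.5, 0, 0], "dr": [0, 0, 0]},
  {"gripper": 0, "delta_pos": [3.5, 0, 0], "dr": [0, 0, 0]},
  {"gripper": 0, "delta_pos": [3.5, 0, 0], "dr": [0, 0, 0]},
  {"gripper": 0, "delta_pos": [3.5, 0, 0], "dr": [0, 0, 0]},
])

```text
t: 7.75
ee_pos: [402.0, 80.3, 64.1]
orientation: [1.318, 1.135, -1.314]
ft_force: [0.3, -0.2, -3.5]
width: 15.2
```

apply_moves([
  {"gripper": 0, "delta_pos": [2.4, 0, 0], "dr": [0, 0, 0]},
  {"gripper": 0, "delta_pos": [1.0, 0, 0], "dr": [0, 0, 0]},
  {"gripper": 0, "delta_pos": [0.4, 0, 0], "dr": [0, 0, 0]},
  {"gripper": 0, "delta_pos": [0.3, 0, 0], "dr": [0, 0, 0]},
  {"gripper": 0, "delta_pos": [0.05, 0, 0], "dr": [0, 0, 0]},
])

```text
t: 8.17
ee_pos: [401.1, 80.4, 23.9]
orientation: [1.317, 1.136, -1.316]
ft_force: [-0.7, -0.0, -2.4]
width: 15.0
```

apply_moves([
  {"gripper": 60, "delta_pos": [0, 0, 0], "dr": [0, 0, 0]},
  {"gripper": 60, "delta_pos": [0, 0, 0], "dr": [0, 0, 0]},
  {"gripper": 60, "delta_pos": [0, 0, 0], "dr": [0, 0, 0]},
  {"gripper": 60, "delta_pos": [0, 0, 0], "dr": [0, 0, 0]},
  {"gripper": 60, "delta_pos": [0, 0, 0], "dr": [0, 0, 0]},
])

```text
t: 8.58
ee_pos: [400.4, 80.5, 24.6]
orientation: [1.317, 1.136, -1.315]
ft_force: [0.2, 0.6, 0.5]
width: 45.0
```

Run:
```python
from h import *
s=plan([399,80,220])
s=plan([360,-240,220],start=s)
```

```text
at [400.4  80.5  24.6] jaw -8.4 tilt [0.0013 0.0002] q6 0.32 F [0.2 0.6 0.5] w 45.0 t 8.6
turn dr0 -0.000 total = 1 x -0.0000; shift total [-19.54  -0.13   0.08] = 5 x [-3.909 -0.027  0.015]
turn dr0 -0.000 total = 1 x -0.0000; shift total [ 0.    0.8  32.23] = 9 x [0.    0.089 3.581]
```

apply_moves([
  {"gripper": 60, "delta_pos": [-1, 0, 0], "dr": [0, 0, 0]},
  {"gripper": 60, "delta_pos": [-3, 0, 0], "dr": [0, 0, 0]},
  {"gripper": 60, "delta_pos": [-4, 0, 0], "dr": [0, 0, 0]},
  {"gripper": 60, "delta_pos": [-4, 0, 0], "dr": [0, 0, 0]},
  {"gripper": 60, "delta_pos": [-4, 0, 0], "dr": [0, 0, 0]},
])

```text
t: 9.0
ee_pos: [399.2, 80.4, 185.8]
orientation: [1.316, 1.137, -1.316]
ft_force: [0.9, 0.2, -0.6]
width: 52.6
```

apply_moves([
  {"gripper": 60, "delta_pos": [-3, 0, 3], "dr": [0, 0, 0]},
  {"gripper": 60, "delta_pos": [-1, 0, 4], "dr": [0, 0, 0]},
  {"gripper": 60, "delta_pos": [0, 0, 4], "dr": [0, 0, 0]},
  {"gripper": 60, "delta_pos": [0, 0, 4], "dr": [0, 0, 0]},
  {"gripper": 60, "delta_pos": [0, 0, 4], "dr": [0, 0, 0]},
])

```text
t: 9.42
ee_pos: [371.9, -108.5, 224.4]
orientation: [1.316, 1.135, -1.314]
ft_force: [0.3, 0.3, 0.7]
width: 52.8
```

apply_moves([
  {"gripper": 60, "delta_pos": [0, 0, 4], "dr": [0, 0, 0]},
  {"gripper": 60, "delta_pos": [0, 0, 4], "dr": [0, 0, 0]},
  {"gripper": 60, "delta_pos": [0, 0, 4], "dr": [0, 0, 0]},
  {"gripper": 60, "delta_pos": [0, 0, 3], "dr": [0, 0, 0]},
  {"gripper": 60, "delta_pos": [0, 0, 3], "dr": [0, 0, 0]},
])

```text
t: 9.83
ee_pos: [345.3, -287.0, 223.7]
orientation: [1.317, 1.135, -1.317]
ft_force: [0.3, -0.2, -0.2]
width: 52.8
```

Run:
```python
from h import *
s=plan([360,-310,240],-55)
```

```text
at [ 345.3 -287.   223.7] jaw -8.4 tilt [ 0.0004 -0.0003] q6 -0.57 F [ 0.3 -0.2 -0.2] w 52.8 t 9.8
turn dr0 0.813 total = 7 x 0.1161; shift total [-1.63  2.73  0.12] = 1 x [-1.626  2.729  0.117]
```

apply_moves([
  {"gripper": 60, "delta_pos": [0, 0, 0], "dr": [0.116, 0, 0]},
  {"gripper": 60, "delta_pos": [0, 0, 0], "dr": [0.116, 0, 0]},
  {"gripper": 60, "delta_pos": [0, 0, 0], "dr": [0.116, 0, 0]},
  {"gripper": 60, "delta_pos": [0, 0, 0], "dr": [0.116, 0, 0]},
  {"gripper": 60, "delta_pos": [0, 0, 0], "dr": [0.116, 0, 0]},
])

```text
t: 10.25
ee_pos: [345.9, -285.0, 223.6]
orientation: [1.725, 0.769, -1.725]
ft_force: [-0.2, 0.2, 0.1]
width: 53.0
```

apply_moves([
  {"gripper": 60, "delta_pos": [0, 0, 0], "dr": [0.116, 0, 0]},
  {"gripper": 60, "delta_pos": [0, 0, 0], "dr": [0.117, 0, 0]},
  {"gripper": 60, "delta_pos": [-1.6, 2.7, 0], "dr": [0, 0, 0]},
  {"gripper": 60, "delta_pos": [0, 0, 0], "dr": [0, 0, 0]},
  {"gripper": 60, "delta_pos": [0, 0, 0], "dr": [0, 0, 0]},
])

```text
t: 10.67
ee_pos: [362.3, -307.9, 240.1]
orientation: [1.872, 0.589, -1.87]
ft_force: [-0.1, 0.7, -0.4]
width: 52.4
```

```bash
cat >> h.py <<'E'
def pulls(d,rmax=215,zmin=5,zmax=40,box=(250,900,-500,-50)):
    W=cloud(d); hsv=cv2.cvtColor(d['img'],cv2.COLOR_RGB2HSV)
    H,S,V=[hsv[...,i].astype(int) for i in range(3)]; X,Y,Z=[W[...,i] for i in range(3)]
    m=(H>15)&(H<32)&(S>120)&(Z>zmin)&(Z<zmax)&(X>box[0])&(X<box[1])&(Y>box[2])&(Y<box[3])&(np.arange(384)[:,None]<rmax)
    c,l,st,ce=cv2.connectedComponentsWithStats(m.astype(np.uint8))
    for i in range(1,c):
        if st[i,4]>60:
            r=cv2.minAreaRect(W[l==i][:,:2].astype(np.float32)); a=r[2] if r[1][0]>r[1][1] else r[2]+90
            print('pull px',ce[i].round(),st[i,4],'c',np.round(r[0],1),np.round(r[1],1),'long axis',round(a,1),'z',np.nanmedian(Z[l==i]).round(1))
    return W
E
python3 - <<'E'
from h import *
s=plan([360,-310,240],-55)
d=cap('wrist'); W=pulls(d); save(d,'wrist3',(60,0,460,260),2)
E
```

```text
at [ 362.3 -307.9  240.1] jaw -55.0 tilt [ 0.0016 -0.0014] q6 0.23 F [-0.1  0.7 -0.4] w 52.4 t 10.7
turn dr0 0.001 total = 1 x 0.0009; shift total [0.01 0.04 0.31] = 1 x [0.014 0.036 0.31 ]
pull px [283.  56.] 847 c [ 502.8 -253.3] [21.8 71.6] long axis 107.2 z 19.5
pull px [238. 118.] 674 c [ 405.9 -248.6] [21.1 70.5] long axis 148.2 z 19.5
pull px [300. 150.] 682 c [ 418.  -344.9] [20.9 71.1] long axis 179.6 z 19.2
```

View pics/wrist3.png

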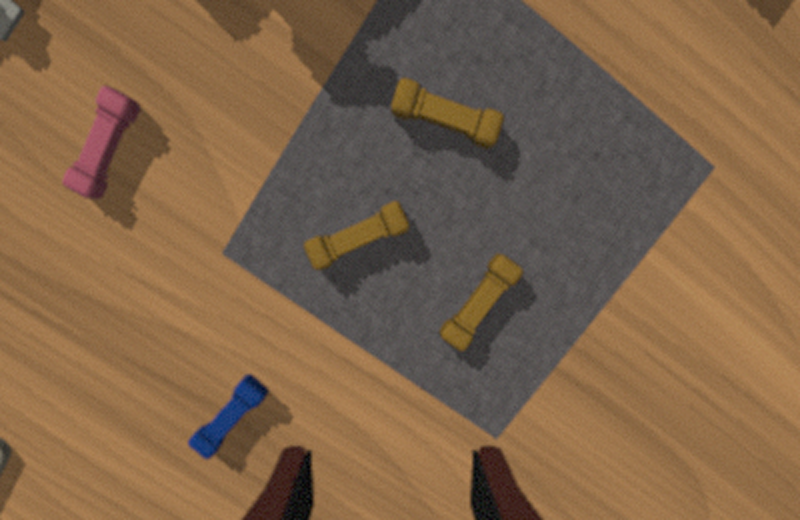

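Three brass pulls are on the mat, at (447,112), (357,236) and (481,302) in the crop. I take the last one, at (418,-345), first.

Run:
```python
from h import *
s=plan([418,-345,80],-90.4)
s=plan([418,-345,12],start=s)
s=plan([418,-345,220],start=s)
# bowl drop offset -18 along jaw dir
b=np.array([595.4,21]); u=np.array([np.cos(np.radians(-55)),np.sin(np.radians(-55))])
for k in(-18,18,0): print(k,b+k*u)
p=b-18*u
s=plan([*p,220],-55,start=s)
s=plan([*p,70],start=s)
```

```text
at [ 361.4 -306.9  239.4] jaw -54.9 tilt [0. 0.] q6 0.23 F [-0.4 -0.8  0.4] w 52.6 t 10.7
turn dr0 0.619 total = 6 x 0.1031; shift total [15.94  3.77 -5.68] = 5 x [ 3.189  0.753 -1.136]
turn dr0 -0.000 total = 1 x -0.0000; shift total [6.8 0.  0. ] = 2 x [3.4 0.  0. ]
turn dr0 -0.000 total = 1 x -0.0000; shift total [-20.8   0.    0. ] = 6 x [-3.467  0.     0.   ]
-18 [585.07562415  35.7447368 ]
18 [605.72437585   6.2552632 ]
0 [595.4  21. ]
turn dr0 -0.618 total = 6 x -0.1030; shift total [  0.   -21.61 -35.52] = 11 x [ 0.    -1.964 -3.23 ]
turn dr0 -0.000 total = 1 x -0.0000; shift total [15.  0.  0.] = 4 x [3.75 0.   0.  ]
```

apply_moves([
  {"gripper": 60, "delta_pos": [2, 0, 0], "dr": [0.103, 0, 0]},
  {"gripper": 60, "delta_pos": [2, 0, 0], "dr": [0.103, 0, 0]},
  {"gripper": 60, "delta_pos": [2, 0, 0], "dr": [0.103, 0, 0]},
  {"gripper": 60, "delta_pos": [2, 0, 0], "dr": [0.103, 0, 0]},
  {"gripper": 60, "delta_pos": [2, 0, 0], "dr": [0.103, 0, 0]},
])

```text
t: 11.13
ee_pos: [360.6, -306.0, 138.2]
orientation: [2.174, 0.101, -2.176]
ft_force: [0.2, -0.4, -0.0]
width: 52.7
```

apply_moves([
  {"gripper": 60, "delta_pos": [2, 0, 0], "dr": [0.103, 0, 0]},
  {"gripper": 60, "delta_pos": [2, 1.9, -2.85], "dr": [0, 0, 0]},
  {"gripper": 60, "delta_pos": [1.9, 1.9, -2.85], "dr": [0, 0, 0]},
  {"gripper": 60, "delta_pos": [0, 0, 0], "dr": [0, 0, 0]},
  {"gripper": 60, "delta_pos": [0, 0, 0], "dr": [0, 0, 0]},
])

```text
t: 11.55
ee_pos: [417.8, -344.6, 78.5]
orientation: [-2.214, 0.003, 2.221]
ft_force: [0.1, 1.8, -0.1]
width: 52.8
```

Run:
```python
from h import *
s=plan([418,-345,12],-90.4)
```

```text
at [ 417.8 -344.6   78.5] jaw -90.3 tilt [-0.0029  0.0025] q6 0.86 F [ 0.1  1.8 -0.1] w 52.8 t 11.6
turn dr0 0.001 total = 1 x 0.0014; shift total [ 6.65  0.04 -0.02] = 2 x [ 3.327  0.019 -0.009]
```

apply_moves([
  {"gripper": 60, "delta_pos": [3.3, 0, 0], "dr": [0, 0, 0]},
  {"gripper": 60, "delta_pos": [2.3, 0, 0], "dr": [0, 0, 0]},
  {"gripper": 60, "delta_pos": [1.0, 0, 0], "dr": [0, 0, 0]},
  {"gripper": 0, "delta_pos": [0, 0, 0], "dr": [0, 0, 0]},
  {"gripper": 0, "delta_pos": [0, 0, 0], "dr": [0, 0, 0]},
])

```text
t: 11.97
ee_pos: [417.8, -345.0, 15.1]
orientation: [-2.217, 0.006, 2.219]
ft_force: [0.1, 0.1, 0.1]
width: 43.0
```

apply_moves([
  {"gripper": 0, "delta_pos": [0, 0, 0], "dr": [0, 0, 0]},
  {"gripper": 0, "delta_pos": [0, 0, 0], "dr": [0, 0, 0]},
  {"gripper": 0, "delta_pos": [0, 0, 0], "dr": [0, 0, 0]},
  {"gripper": 0, "delta_pos": [0, 0, 0], "dr": [0, 0, 0]},
  {"gripper": 0, "delta_pos": [0, 0, 0], "dr": [0, 0, 0]},
])

```text
t: 12.38
ee_pos: [418.9, -345.9, 15.3]
orientation: [-2.22, 0.008, 2.218]
ft_force: [-1.1, 0.5, 7.5]
width: 14.8
```

apply_moves([
  {"gripper": 0, "delta_pos": [0, 0, 0], "dr": [0, 0, 0]},
  {"gripper": 0, "delta_pos": [-1.5, 0, 0], "dr": [0, 0, 0]},
  {"gripper": 0, "delta_pos": [-3, 0, 0], "dr": [0, 0, 0]},
  {"gripper": 0, "delta_pos": [-4, 0, 0], "dr": [0, 0, 0]},
  {"gripper": 0, "delta_pos": [-4, 0, 0], "dr": [0, 0, 0]},
])

```text
t: 12.8
ee_pos: [417.5, -344.7, 140.0]
orientation: [-2.215, 0.005, 2.22]
ft_force: [0.9, -0.1, -0.7]
width: 14.8
```

apply_moves([
  {"gripper": 0, "delta_pos": [-4, 0, 0], "dr": [-0.103, 0, 0]},
  {"gripper": 0, "delta_pos": [-3, 0, 0], "dr": [-0.103, 0, 0]},
  {"gripper": 0, "delta_pos": [-1.5, 0, 0], "dr": [-0.103, 0, 0]},
  {"gripper": 0, "delta_pos": [0, 0, 0], "dr": [-0.103, 0, 0]},
  {"gripper": 0, "delta_pos": [0, 0, 0], "dr": [-0.103, 0, 0]},
])

```text
t: 13.22
ee_pos: [418.9, -345.9, 226.2]
orientation: [1.934, 0.505, -1.93]
ft_force: [0.2, 0.2, -1.8]
width: 14.9
```

apply_moves([
  {"gripper": 0, "delta_pos": [0, 0, 0], "dr": [-0.103, 0, 0]},
  {"gripper": 0, "delta_pos": [0, -1.97, -3.23], "dr": [0, 0, 0]},
  {"gripper": 0, "delta_pos": [0, -1.97, -3.23], "dr": [0, 0, 0]},
  {"gripper": 0, "delta_pos": [0, -1.97, -3.23], "dr": [0, 0, 0]},
  {"gripper": 0, "delta_pos": [0, -1.97, -3.23], "dr": [0, 0, 0]},
])

```text
t: 13.63
ee_pos: [478.9, -205.4, 224.5]
orientation: [1.873, 0.59, -1.873]
ft_force: [0.1, -0.4, -1.5]
width: 14.7
```

apply_moves([
  {"gripper": 0, "delta_pos": [0, -1.97, -3.23], "dr": [0, 0, 0]},
  {"gripper": 0, "delta_pos": [0, -1.97, -3.23], "dr": [0, 0, 0]},
  {"gripper": 0, "delta_pos": [0, -1.97, -3.23], "dr": [0, 0, 0]},
  {"gripper": 0, "delta_pos": [0, -1.97, -3.23], "dr": [0, 0, 0]},
  {"gripper": 0, "delta_pos": [0, -1.97, -3.23], "dr": [0, 0, 0]},
])

```text
t: 14.05
ee_pos: [554.7, -31.6, 224.5]
orientation: [1.872, 0.591, -1.872]
ft_force: [0.8, -0.3, 0.1]
width: 14.7
```

apply_moves([
  {"gripper": 0, "delta_pos": [0, -1.97, -3.23], "dr": [0, 0, 0]},
  {"gripper": 0, "delta_pos": [0, 0, 0], "dr": [0, 0, 0]},
  {"gripper": 0, "delta_pos": [0, 0, 0], "dr": [0, 0, 0]},
  {"gripper": 0, "delta_pos": [0, 0, 0], "dr": [0, 0, 0]},
  {"gripper": 0, "delta_pos": [0, 0, 0], "dr": [0, 0, 0]},
])

```text
t: 14.47
ee_pos: [569.0, 0.3, 224.3]
orientation: [1.872, 0.59, -1.873]
ft_force: [0.4, -0.4, -1.4]
width: 15.0
```

Run:
```python
from h import *
s=plan([585.1,35.7,70],-55)
```

```text
at [5.690e+02 3.000e-01 2.243e+02] jaw -55.0 tilt [-0.0009 -0.0002] q6 0.94 F [ 0.4 -0.4 -1.4] w 15.0 t 14.5
turn dr0 -0.000 total = 1 x -0.0001; shift total [15.43 -1.98 -3.35] = 4 x [ 3.857 -0.495 -0.837]
```

apply_moves([
  {"gripper": 0, "delta_pos": [0, -1.98, -3.35], "dr": [0, 0, 0]},
  {"gripper": 0, "delta_pos": [2, 0, 0], "dr": [0, 0, 0]},
  {"gripper": 0, "delta_pos": [3, 0, 0], "dr": [0, 0, 0]},
  {"gripper": 0, "delta_pos": [3, 0, 0], "dr": [0, 0, 0]},
  {"gripper": 0, "delta_pos": [2, 0, 0], "dr": [0, 0, 0]},
])

```text
t: 14.88
ee_pos: [584.3, 35.2, 122.3]
orientation: [1.871, 0.59, -1.876]
ft_force: [-0.7, -1.0, -0.9]
width: 14.8
```

apply_moves([
  {"gripper": 0, "delta_pos": [2, 0, 0], "dr": [0, 0, 0]},
  {"gripper": 0, "delta_pos": [1.5, 0, 0], "dr": [0, 0, 0]},
  {"gripper": 0, "delta_pos": [1, 0, 0], "dr": [0, 0, 0]},
  {"gripper": 0, "delta_pos": [0.6, 0, 0], "dr": [0, 0, 0]},
  {"gripper": 0, "delta_pos": [0, 0, 0], "dr": [0, 0, 0]},
])

```text
t: 15.3
ee_pos: [585.1, 35.8, 72.6]
orientation: [1.871, 0.59, -1.875]
ft_force: [-0.3, -1.7, -1.3]
width: 14.7
```

Run:
```python
from h import *
s=plan([585.1,35.7,70],-55)
```

```text
at [585.1  35.8  72.6] jaw -55.0 tilt [-0.0018 -0.0001] q6 1.0 F [-0.3 -1.7 -1.3] w 14.7 t 15.3
turn dr0 -0.000 total = 1 x -0.0005; shift total [0.26 0.01 0.  ] = 1 x [0.258 0.005 0.003]
```

apply_moves([
  {"gripper": 32, "delta_pos": [0, 0, 0], "dr": [0, 0, 0]},
  {"gripper": 32, "delta_pos": [0, 0, 0], "dr": [0, 0, 0]},
  {"gripper": 32, "delta_pos": [0, 0, 0], "dr": [0, 0, 0]},
  {"gripper": 32, "delta_pos": [0, 0, 0], "dr": [0, 0, 0]},
  {"gripper": 32, "delta_pos": [-1, 0, 0], "dr": [0, 0, 0]},
])

```text
t: 15.72
ee_pos: [584.9, 36.7, 82.9]
orientation: [1.87, 0.592, -1.874]
ft_force: [-0.5, -0.3, -1.2]
width: 28.0
```

apply_moves([
  {"gripper": 32, "delta_pos": [-2, 0, 0], "dr": [0, 0, 0]},
  {"gripper": 32, "delta_pos": [-3, 0, 0], "dr": [0, 0, 0]},
  {"gripper": 32, "delta_pos": [-3, 0, 0], "dr": [0, 0, 0]},
  {"gripper": 60, "delta_pos": [-3, 0, 0], "dr": [0, 0, 0]},
  {"gripper": 60, "delta_pos": [-3, 0, 0], "dr": [0, 0, 0]},
])

```text
t: 16.13
ee_pos: [585.6, 36.8, 226.0]
orientation: [1.873, 0.591, -1.871]
ft_force: [0.1, 0.1, -0.4]
width: 37.8
```

Run:
```python
from h import *
d=cap('top'); pulls(d,rmax=384,zmin=8)
s=plan([503,-253.5,80],17.2)
s=plan([503,-253.5,14],start=s)
s=plan([503,-253.5,220],start=s)
s=plan([605.5,6.5,220],-55,start=s)
s=plan([605.5,6.5,72],-55,start=s)
```

```text
pull px [342. 196.] 69 c [ 502.3 -254.7] [15.8 67.2] long axis 105.8 z 20.0
pull px [341. 224.] 90 c [ 405.4 -249.7] [20.2 66.3] long axis 148.5 z 19.6
at [589.   36.9 232.3] jaw -54.9 tilt [0.0101 0.0005] q6 1.0 F [1.8 0.1 3.8] w 42.0 t 16.2
turn dr0 -1.259 total = 11 x -0.1145; shift total [ 15.23 -16.8   25.2 ] = 9 x [ 1.692 -1.867  2.8  ]
turn dr0 -0.000 total = 1 x -0.0000; shift total [6.6 0.  0. ] = 2 x [3.3 0.  0. ]
turn dr0 -0.000 total = 1 x -0.0000; shift total [-20.6   0.    0. ] = 6 x [-3.433  0.     0.   ]
turn dr0 1.260 total = 11 x 0.1146; shift total [  0.   -15.42 -23.31] = 7 x [ 0.    -2.203 -3.33 ]
turn dr0 -0.000 total = 1 x -0.0000; shift total [14.8  0.   0. ] = 4 x [3.7 0.  0. ]
```

apply_moves([
  {"gripper": 60, "delta_pos": [0, 0, 0], "dr": [-0.1145, 0, 0]},
  {"gripper": 60, "delta_pos": [0, 0, 0], "dr": [-0.1145, 0, 0]},
  {"gripper": 60, "delta_pos": [0, 0, 0], "dr": [-0.1145, 0, 0]},
  {"gripper": 60, "delta_pos": [0, 0, 0], "dr": [-0.1145, 0, 0]},
  {"gripper": 60, "delta_pos": [0, 0, 0], "dr": [-0.1145, 0, 0]},
])

```text
t: 16.6
ee_pos: [585.9, 36.8, 224.5]
orientation: [1.485, 1.004, -1.483]
ft_force: [-0.5, 0.0, 0.4]
width: 52.6
```

apply_moves([
  {"gripper": 60, "delta_pos": [0, 0, 0], "dr": [-0.1145, 0, 0]},
  {"gripper": 60, "delta_pos": [0, 0, 0], "dr": [-0.1145, 0, 0]},
  {"gripper": 60, "delta_pos": [0, 0, 0], "dr": [-0.1145, 0, 0]},
  {"gripper": 60, "delta_pos": [0, 0, 0], "dr": [-0.1145, 0, 0]},
  {"gripper": 60, "delta_pos": [0, 0, 0], "dr": [-0.1145, 0, 0]},
])

```text
t: 17.02
ee_pos: [585.8, 36.8, 224.4]
orientation: [1.067, 1.293, -1.066]
ft_force: [0.4, 0.5, -0.2]
width: 52.3
```

apply_moves([
  {"gripper": 60, "delta_pos": [0, 0, 0], "dr": [-0.1145, 0, 0]},
  {"gripper": 60, "delta_pos": [0, -2.1, 3.15], "dr": [0, 0, 0]},
  {"gripper": 60, "delta_pos": [0, -2.1, 3.15], "dr": [0, 0, 0]},
  {"gripper": 60, "delta_pos": [0, -2.1, 3.15], "dr": [0, 0, 0]},
  {"gripper": 60, "delta_pos": [0, -2.1, 3.15], "dr": [0, 0, 0]},
])

```text
t: 17.43
ee_pos: [542.3, -109.6, 224.4]
orientation: [0.984, 1.336, -0.984]
ft_force: [0.2, -0.0, -0.1]
width: 53.0
```

apply_moves([
  {"gripper": 60, "delta_pos": [0, -2.1, 3.15], "dr": [0, 0, 0]},
  {"gripper": 60, "delta_pos": [0, -2.1, 3.15], "dr": [0, 0, 0]},
  {"gripper": 60, "delta_pos": [2, -2.1, 3.15], "dr": [0, 0, 0]},
  {"gripper": 60, "delta_pos": [3.5, -2.1, 3.15], "dr": [0, 0, 0]},
  {"gripper": 60, "delta_pos": [4, 0, 0], "dr": [0, 0, 0]},
])

```text
t: 17.85
ee_pos: [503.5, -251.6, 138.5]
orientation: [0.987, 1.326, -0.986]
ft_force: [1.6, -0.5, -0.6]
width: 52.5
```

apply_moves([
  {"gripper": 60, "delta_pos": [3, 0, 0], "dr": [0, 0, 0]},
  {"gripper": 60, "delta_pos": [2, 0, 0], "dr": [0, 0, 0]},
  {"gripper": 60, "delta_pos": [0, 0, 0], "dr": [0, 0, 0]},
  {"gripper": 60, "delta_pos": [0, 0, 0], "dr": [0, 0, 0]},
  {"gripper": 60, "delta_pos": [0, 0, 0], "dr": [0, 0, 0]},
])

```text
t: 18.27
ee_pos: [503.3, -246.1, 87.3]
orientation: [0.985, 1.334, -0.984]
ft_force: [0.2, -0.0, -0.6]
width: 52.5
```

Run:
```python
from h import *
s=plan([503,-253.5,14],17.2)
```

```text
at [ 503.3 -246.1   87.3] jaw 17.2 tilt [ 0.0019 -0.0009] q6 -0.78 F [ 0.2 -0.  -0.6] w 52.5 t 18.3
turn dr0 0.001 total = 1 x 0.0005; shift total [ 7.33 -0.25  0.7 ] = 2 x [ 3.664 -0.123  0.348]
```

apply_moves([
  {"gripper": 60, "delta_pos": [3.3, -0.25, 0.7], "dr": [0, 0, 0]},
  {"gripper": 60, "delta_pos": [2.5, 0, 0], "dr": [0, 0, 0]},
  {"gripper": 60, "delta_pos": [1.4, 0, 0], "dr": [0, 0, 0]},
  {"gripper": 0, "delta_pos": [0, 0, 0], "dr": [0, 0, 0]},
  {"gripper": 0, "delta_pos": [0, 0, 0], "dr": [0, 0, 0]},
])

```text
t: 18.68
ee_pos: [502.8, -253.5, 15.0]
orientation: [0.985, 1.335, -0.984]
ft_force: [-0.6, -0.2, 0.1]
width: 42.7
```

apply_moves([
  {"gripper": 0, "delta_pos": [0, 0, 0], "dr": [0, 0, 0]},
  {"gripper": 0, "delta_pos": [0, 0, 0], "dr": [0, 0, 0]},
  {"gripper": 0, "delta_pos": [0, 0, 0], "dr": [0, 0, 0]},
  {"gripper": 0, "delta_pos": [0, 0, 0], "dr": [0, 0, 0]},
  {"gripper": 0, "delta_pos": [0, 0, 0], "dr": [0, 0, 0]},
])

```text
t: 19.1
ee_pos: [502.8, -253.5, 14.8]
orientation: [0.985, 1.334, -0.984]
ft_force: [-0.4, 1.1, 8.0]
width: 14.7
```

apply_moves([
  {"gripper": 0, "delta_pos": [0, 0, 0], "dr": [0, 0, 0]},
  {"gripper": 0, "delta_pos": [-1.5, 0, 0], "dr": [0, 0, 0]},
  {"gripper": 0, "delta_pos": [-3, 0, 0], "dr": [0, 0, 0]},
  {"gripper": 0, "delta_pos": [-4, 0, 0], "dr": [0, 0, 0]},
  {"gripper": 0, "delta_pos": [-4, 0, 0], "dr": [0.1145, 0, 0]},
])

```text
t: 19.52
ee_pos: [500.7, -252.6, 139.2]
orientation: [1.071, 1.295, -1.072]
ft_force: [1.1, 0.5, -1.0]
width: 14.6
```

apply_moves([
  {"gripper": 0, "delta_pos": [-4, 0, 0], "dr": [0.1145, 0, 0]},
  {"gripper": 0, "delta_pos": [-3, 0, 0], "dr": [0.1145, 0, 0]},
  {"gripper": 0, "delta_pos": [-1.5, 0, 0], "dr": [0.1145, 0, 0]},
  {"gripper": 0, "delta_pos": [0, 0, 0], "dr": [0.1145, 0, 0]},
  {"gripper": 0, "delta_pos": [0, 0, 0], "dr": [0.1145, 0, 0]},
])

```text
t: 19.93
ee_pos: [502.3, -253.5, 225.5]
orientation: [1.493, 0.995, -1.49]
ft_force: [0.3, 0.1, -1.6]
width: 14.9
```

apply_moves([
  {"gripper": 0, "delta_pos": [0, 0, 0], "dr": [0.1145, 0, 0]},
  {"gripper": 0, "delta_pos": [0, 0, 0], "dr": [0.1145, 0, 0]},
  {"gripper": 0, "delta_pos": [0, 0, 0], "dr": [0.1145, 0, 0]},
  {"gripper": 0, "delta_pos": [0, 0, 0], "dr": [0.1145, 0, 0]},
  {"gripper": 0, "delta_pos": [0, 0, 0], "dr": [0.1145, 0, 0]},
])

```text
t: 20.35
ee_pos: [501.5, -253.0, 223.6]
orientation: [1.875, 0.587, -1.876]
ft_force: [0.1, -0.2, -1.8]
width: 14.9
```

apply_moves([
  {"gripper": 0, "delta_pos": [0, -2.2, -3.33], "dr": [0, 0, 0]},
  {"gripper": 0, "delta_pos": [0, -2.2, -3.33], "dr": [0, 0, 0]},
  {"gripper": 0, "delta_pos": [0, -2.2, -3.33], "dr": [0, 0, 0]},
  {"gripper": 0, "delta_pos": [0, -2.2, -3.33], "dr": [0, 0, 0]},
  {"gripper": 0, "delta_pos": [0, -2.2, -3.33], "dr": [0, 0, 0]},
])

```text
t: 20.77
ee_pos: [575.0, -65.9, 223.6]
orientation: [1.872, 0.591, -1.873]
ft_force: [0.5, -0.8, -1.6]
width: 14.6
```

apply_moves([
  {"gripper": 0, "delta_pos": [0, -2.2, -3.33], "dr": [0, 0, 0]},
  {"gripper": 0, "delta_pos": [0, -2.2, -3.33], "dr": [0, 0, 0]},
  {"gripper": 0, "delta_pos": [0, 0, 0], "dr": [0, 0, 0]},
  {"gripper": 0, "delta_pos": [0, 0, 0], "dr": [0, 0, 0]},
  {"gripper": 0, "delta_pos": [0, 0, 0], "dr": [0, 0, 0]},
])

```text
t: 21.18
ee_pos: [603.6, 6.5, 223.3]
orientation: [1.87, 0.592, -1.873]
ft_force: [-0.1, 0.0, -1.3]
width: 14.4
```

Run:
```python
from h import *
s=plan([605.5,6.5,72],-55)
d=cap('wrist'); save(d,'wrist4',(60,0,460,260),2)
```

```text
at [603.6   6.5 223.3] jaw -54.9 tilt [-0.0012 -0.0004] q6 0.95 F [-0.1  0.  -1.3] w 14.4 t 21.2
turn dr0 0.002 total = 1 x 0.0017; shift total [15.13  0.11 -0.15] = 4 x [ 3.783  0.028 -0.037]
```

View pics/wrist4.png

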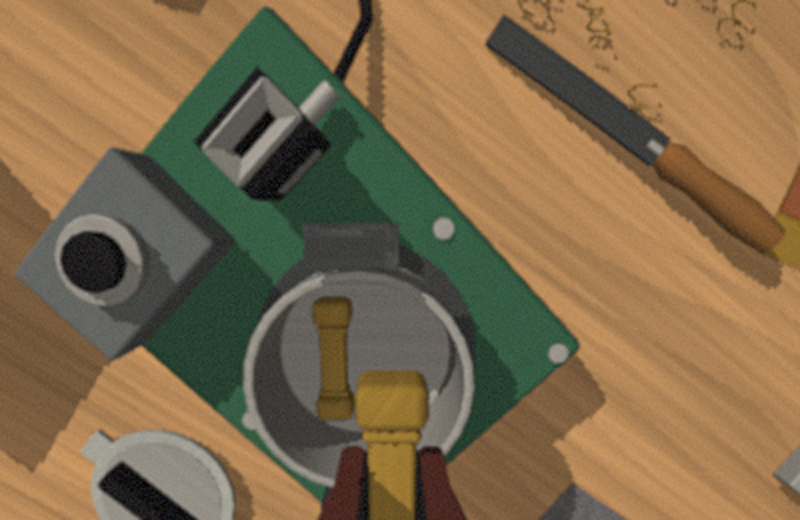

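The first pull lies in the bowl at (333,358) and the second is held centred over it. Next I lower the second one beside it.

apply_moves([
  {"gripper": 0, "delta_pos": [1, 0.11, -0.15], "dr": [0, 0, 0]},
  {"gripper": 0, "delta_pos": [3, 0, 0], "dr": [0, 0, 0]},
  {"gripper": 0, "delta_pos": [3, 0, 0], "dr": [0, 0, 0]},
  {"gripper": 0, "delta_pos": [2.5, 0, 0], "dr": [0, 0, 0]},
  {"gripper": 0, "delta_pos": [2, 0, 0], "dr": [0, 0, 0]},
])

```text
t: 21.65
ee_pos: [604.7, 5.1, 106.1]
orientation: [1.871, 0.59, -1.876]
ft_force: [-0.0, -0.4, -0.5]
width: 14.6
```

apply_moves([
  {"gripper": 0, "delta_pos": [1.5, 0, 0], "dr": [0, 0, 0]},
  {"gripper": 0, "delta_pos": [1, 0, 0], "dr": [0, 0, 0]},
  {"gripper": 0, "delta_pos": [1, 0, 0], "dr": [0, 0, 0]},
  {"gripper": 0, "delta_pos": [0.1, 0, 0], "dr": [0, 0, 0]},
  {"gripper": 0, "delta_pos": [0, 0, 0], "dr": [0, 0, 0]},
])

```text
t: 22.07
ee_pos: [606.1, 6.2, 72.5]
orientation: [1.872, 0.591, -1.873]
ft_force: [0.4, -0.5, -0.7]
width: 15.0
```

apply_moves([
  {"gripper": 30, "delta_pos": [0, 0, 0], "dr": [0, 0, 0]},
  {"gripper": 30, "delta_pos": [0, 0, 0], "dr": [0, 0, 0]},
  {"gripper": 30, "delta_pos": [0, 0, 0], "dr": [0, 0, 0]},
  {"gripper": 30, "delta_pos": [0, 0, 0], "dr": [0, 0, 0]},
  {"gripper": 30, "delta_pos": [-1, 0, 0], "dr": [0, 0, 0]},
])

```text
t: 22.48
ee_pos: [605.2, 6.7, 82.0]
orientation: [1.87, 0.592, -1.874]
ft_force: [-0.3, -0.4, -0.6]
width: 26.0
```

apply_moves([
  {"gripper": 30, "delta_pos": [-2, 0, 0], "dr": [0, 0, 0]},
  {"gripper": 30, "delta_pos": [-3, 0, 0], "dr": [0, 0, 0]},
  {"gripper": 30, "delta_pos": [-3, 0, 0], "dr": [0, 0, 0]},
  {"gripper": 60, "delta_pos": [-3, 0, 0], "dr": [0, 0, 0]},
  {"gripper": 60, "delta_pos": [-3, 0, 0], "dr": [0, 0, 0]},
])

```text
t: 22.9
ee_pos: [606.0, 6.7, 225.2]
orientation: [1.872, 0.591, -1.871]
ft_force: [-0.0, -0.4, -0.6]
width: 36.2
```

apply_moves([
  {"gripper": 60, "delta_pos": [0, 0, 0], "dr": [0, 0, 0]},
  {"gripper": 60, "delta_pos": [0, 0, 0], "dr": [0, 0, 0]},
  {"gripper": 60, "delta_pos": [0, 0, 0], "dr": [0, 0, 0]},
  {"gripper": 60, "delta_pos": [0, 0, 0], "dr": [0, 0, 0]},
  {"gripper": 60, "delta_pos": [0, 0, 0], "dr": [0, 0, 0]},
])

```text
t: 23.32
ee_pos: [605.2, 6.7, 221.2]
orientation: [1.87, 0.592, -1.875]
ft_force: [0.5, -0.5, 0.3]
width: 52.9
```

Run:
```python
from h import *
d=cap('top'); pulls(d,rmax=384,zmin=8)
s=plan([405.9,-248.7,80],-121.8)
s=plan([405.9,-248.7,14],start=s)
s=plan([405.9,-248.7,220],start=s)
s=plan([595.4,21,220],-55,start=s)
```

```text
pull px [341. 223.] 91 c [ 405.1 -250.3] [21.3 66.9] long axis 148.4 z 20.1
at [605.4   6.7 221.3] jaw -55.0 tilt [-0.0025  0.    ] q6 0.95 F [0.2 0.4 0.1] w 52.7 t 23.4
turn dr0 1.167 total = 10 x 0.1167; shift total [14.13 32.22  3.5 ] = 9 x [1.57  3.58  0.389]
turn dr0 -0.000 total = 1 x -0.0000; shift total [6.6 0.  0. ] = 2 x [3.3 0.  0. ]
turn dr0 -0.000 total = 1 x -0.0000; shift total [-20.6   0.    0. ] = 6 x [-3.433  0.     0.   ]
turn dr0 -1.166 total = 10 x -0.1166; shift total [  0.   -11.22 -30.99] = 9 x [ 0.    -1.247 -3.444]
```

apply_moves([
  {"gripper": 60, "delta_pos": [0, 0, 0], "dr": [0.1167, 0, 0]},
  {"gripper": 60, "delta_pos": [0, 0, 0], "dr": [0.1167, 0, 0]},
  {"gripper": 60, "delta_pos": [0, 0, 0], "dr": [0.1167, 0, 0]},
  {"gripper": 60, "delta_pos": [0, 0, 0], "dr": [0.1167, 0, 0]},
  {"gripper": 60, "delta_pos": [0, 0, 0], "dr": [0.1167, 0, 0]},
])

```text
t: 23.78
ee_pos: [605.7, 6.7, 221.6]
orientation: [2.208, 0.025, -2.212]
ft_force: [0.8, 0.1, 0.9]
width: 52.6
```

apply_moves([
  {"gripper": 60, "delta_pos": [0, 0, 0], "dr": [0.1167, 0, 0]},
  {"gripper": 60, "delta_pos": [0, 0, 0], "dr": [0.1167, 0, 0]},
  {"gripper": 60, "delta_pos": [0, 0, 0], "dr": [0.1167, 0, 0]},
  {"gripper": 60, "delta_pos": [0, 0, 0], "dr": [0.1167, 0, 0]},
  {"gripper": 60, "delta_pos": [0, 0, 0], "dr": [0.1167, 0, 0]},
])

```text
t: 24.2
ee_pos: [605.7, 6.7, 221.6]
orientation: [-1.902, 0.549, 1.906]
ft_force: [-0.3, -0.1, 0.6]
width: 52.6
```

apply_moves([
  {"gripper": 60, "delta_pos": [0, 3.58, 0.39], "dr": [0, 0, 0]},
  {"gripper": 60, "delta_pos": [0, 3.58, 0.39], "dr": [0, 0, 0]},
  {"gripper": 60, "delta_pos": [0, 3.58, 0.39], "dr": [0, 0, 0]},
  {"gripper": 60, "delta_pos": [0, 3.58, 0.39], "dr": [0, 0, 0]},
  {"gripper": 60, "delta_pos": [0, 3.58, 0.39], "dr": [0, 0, 0]},
])

```text
t: 24.62
ee_pos: [493.7, -136.0, 221.8]
orientation: [-1.906, 0.543, 1.909]
ft_force: [0.0, -0.6, 0.4]
width: 52.9
```

apply_moves([
  {"gripper": 60, "delta_pos": [0, 3.58, 0.39], "dr": [0, 0, 0]},
  {"gripper": 60, "delta_pos": [1, 3.58, 0.39], "dr": [0, 0, 0]},
  {"gripper": 60, "delta_pos": [1.5, 3.58, 0.39], "dr": [0, 0, 0]},
  {"gripper": 60, "delta_pos": [1.5, 3.58, 0.39], "dr": [0, 0, 0]},
  {"gripper": 60, "delta_pos": [3, 0, 0], "dr": [0, 0, 0]},
])

```text
t: 25.03
ee_pos: [404.6, -252.8, 153.5]
orientation: [-1.908, 0.549, 1.903]
ft_force: [1.1, -1.2, -0.5]
width: 52.8
```

apply_moves([
  {"gripper": 60, "delta_pos": [3, 0, 0], "dr": [0, 0, 0]},
  {"gripper": 60, "delta_pos": [3, 0, 0], "dr": [0, 0, 0]},
  {"gripper": 60, "delta_pos": [1, 0, 0], "dr": [0, 0, 0]},
  {"gripper": 60, "delta_pos": [0, 0, 0], "dr": [0, 0, 0]},
  {"gripper": 60, "delta_pos": [0, 0, 0], "dr": [0, 0, 0]},
])

```text
t: 25.45
ee_pos: [406.4, -248.4, 82.6]
orientation: [-1.906, 0.543, 1.909]
ft_force: [-0.6, 0.3, 0.7]
width: 52.5
```

Run:
```python
from h import *
d=cap('top'); pulls(d,rmax=384,zmin=8)
s=plan([405.9,-248.7,14],-121.8)
```

```text
at [ 407.1 -248.8   83.4] jaw -121.8 tilt [ 0.0005 -0.0003] q6 1.55 F [-0.3  0.1 -0.2] w 52.7 t 25.5
turn dr0 0.000 total = 1 x 0.0001; shift total [6.94 0.06 0.11] = 2 x [3.47  0.028 0.054]
```

apply_moves([
  {"gripper": 60, "delta_pos": [3.3, 0.06, 0.11], "dr": [0, 0, 0]},
  {"gripper": 60, "delta_pos": [2.3, 0, 0], "dr": [0, 0, 0]},
  {"gripper": 60, "delta_pos": [1.2, 0, 0], "dr": [0, 0, 0]},
  {"gripper": 0, "delta_pos": [0, 0, 0], "dr": [0, 0, 0]},
  {"gripper": 0, "delta_pos": [0, 0, 0], "dr": [0, 0, 0]},
])

```text
t: 25.92
ee_pos: [406.0, -248.8, 15.7]
orientation: [-1.909, 0.544, 1.907]
ft_force: [0.1, 0.8, 0.6]
width: 42.6
```

apply_moves([
  {"gripper": 0, "delta_pos": [0, 0, 0], "dr": [0, 0, 0]},
  {"gripper": 0, "delta_pos": [0, 0, 0], "dr": [0, 0, 0]},
  {"gripper": 0, "delta_pos": [0, 0, 0], "dr": [0, 0, 0]},
  {"gripper": 0, "delta_pos": [0, 0, 0], "dr": [0, 0, 0]},
  {"gripper": 0, "delta_pos": [0, 0, 0], "dr": [0, 0, 0]},
])

```text
t: 26.33
ee_pos: [405.7, -248.9, 15.5]
orientation: [-1.909, 0.544, 1.906]
ft_force: [-0.5, 1.4, 8.3]
width: 14.4
```

apply_moves([
  {"gripper": 0, "delta_pos": [0, 0, 0], "dr": [0, 0, 0]},
  {"gripper": 0, "delta_pos": [-1.5, 0, 0], "dr": [0, 0, 0]},
  {"gripper": 0, "delta_pos": [-3, 0, 0], "dr": [0, 0, 0]},
  {"gripper": 0, "delta_pos": [-4, 0, 0], "dr": [0, 0, 0]},
  {"gripper": 0, "delta_pos": [-4, 0, 0], "dr": [-0.1166, 0, 0]},
])

```text
t: 26.75
ee_pos: [404.2, -247.9, 140.5]
orientation: [-1.975, 0.441, 1.981]
ft_force: [1.9, -0.2, -1.9]
width: 14.5
```

apply_moves([
  {"gripper": 0, "delta_pos": [-4, 0, 0], "dr": [-0.1166, 0, 0]},
  {"gripper": 0, "delta_pos": [-3, 0, 0], "dr": [-0.1166, 0, 0]},
  {"gripper": 0, "delta_pos": [-1.5, 0, 0], "dr": [-0.1166, 0, 0]},
  {"gripper": 0, "delta_pos": [0, 0, 0], "dr": [-0.1166, 0, 0]},
  {"gripper": 0, "delta_pos": [0, 0, 0], "dr": [-0.1166, 0, 0]},
])

```text
t: 27.17
ee_pos: [405.7, -248.8, 226.4]
orientation: [2.145, 0.159, -2.14]
ft_force: [0.7, -0.5, -1.9]
width: 14.4
```

apply_moves([
  {"gripper": 0, "delta_pos": [0, 0, 0], "dr": [-0.1166, 0, 0]},
  {"gripper": 0, "delta_pos": [0, 0, 0], "dr": [-0.1166, 0, 0]},
  {"gripper": 0, "delta_pos": [0, 0, 0], "dr": [-0.1166, 0, 0]},
  {"gripper": 0, "delta_pos": [0, 0, 0], "dr": [-0.1166, 0, 0]},
  {"gripper": 0, "delta_pos": [0, 0, 0], "dr": [0, 0, 0]},
])

```text
t: 27.58
ee_pos: [404.9, -248.3, 224.6]
orientation: [1.87, 0.594, -1.87]
ft_force: [0.4, 0.3, -1.7]
width: 14.6
```

apply_moves([
  {"gripper": 0, "delta_pos": [0, -1.25, -3.44], "dr": [0, 0, 0]},
  {"gripper": 0, "delta_pos": [0, -1.25, -3.44], "dr": [0, 0, 0]},
  {"gripper": 0, "delta_pos": [0, -1.25, -3.44], "dr": [0, 0, 0]},
  {"gripper": 0, "delta_pos": [0, -1.25, -3.44], "dr": [0, 0, 0]},
  {"gripper": 0, "delta_pos": [0, -1.25, -3.44], "dr": [0, 0, 0]},
])

```text
t: 28.0
ee_pos: [510.8, -97.2, 224.7]
orientation: [1.875, 0.587, -1.876]
ft_force: [-0.1, -0.7, -0.6]
width: 14.9
```

apply_moves([
  {"gripper": 0, "delta_pos": [0, -1.25, -3.44], "dr": [0, 0, 0]},
  {"gripper": 0, "delta_pos": [0, -1.25, -3.44], "dr": [0, 0, 0]},
  {"gripper": 0, "delta_pos": [0, -1.25, -3.44], "dr": [0, 0, 0]},
  {"gripper": 0, "delta_pos": [0, -1.25, -3.44], "dr": [0, 0, 0]},
  {"gripper": 0, "delta_pos": [0, 0, 0], "dr": [0, 0, 0]},
])

```text
t: 28.42
ee_pos: [597.5, 25.8, 224.8]
orientation: [1.876, 0.591, -1.87]
ft_force: [-0.3, 0.3, -1.7]
width: 15.0
```

apply_moves([
  {"gripper": 0, "delta_pos": [0, 0, 0], "dr": [0, 0, 0]},
  {"gripper": 0, "delta_pos": [0, 0, 0], "dr": [0, 0, 0]},
  {"gripper": 0, "delta_pos": [0, 0, 0], "dr": [0, 0, 0]},
  {"gripper": 0, "delta_pos": [0, 0, 0], "dr": [0, 0, 0]},
  {"gripper": 0, "delta_pos": [0, 0, 0], "dr": [0, 0, 0]},
])

```text
t: 28.83
ee_pos: [593.9, 20.1, 224.8]
orientation: [1.874, 0.589, -1.874]
ft_force: [-0.4, 0.4, -1.1]
width: 14.7
```

Run:
```python
from h import *
s=plan([595.4,21,94],-55)
d=cap('top'); pulls(d,rmax=384,zmin=8)
```

```text
at [593.9  20.1 224.8] jaw -55.1 tilt [-0.0002 -0.0001] q6 0.98 F [-0.4  0.4 -1.1] w 14.7 t 28.8
turn dr0 -0.002 total = 1 x -0.0022; shift total [ 1.308e+01  1.000e-02 -1.800e-01] = 4 x [ 3.271e+00  3.000e-03 -4.500e-02]
```

apply_moves([
  {"gripper": 0, "delta_pos": [2, 0, -0.18], "dr": [0, 0, 0]},
  {"gripper": 0, "delta_pos": [3, 0, 0], "dr": [0, 0, 0]},
  {"gripper": 0, "delta_pos": [3, 0, 0], "dr": [0, 0, 0]},
  {"gripper": 0, "delta_pos": [2, 0, 0], "dr": [0, 0, 0]},
  {"gripper": 0, "delta_pos": [1.5, 0, 0], "dr": [0, 0, 0]},
])

```text
t: 29.3
ee_pos: [594.6, 21.6, 107.7]
orientation: [1.871, 0.59, -1.876]
ft_force: [0.3, -0.2, -1.4]
width: 14.9
```

apply_moves([
  {"gripper": 0, "delta_pos": [1, 0, 0], "dr": [0, 0, 0]},
  {"gripper": 0, "delta_pos": [0.5, 0, 0], "dr": [0, 0, 0]},
  {"gripper": 0, "delta_pos": [0, 0, 0], "dr": [0, 0, 0]},
  {"gripper": 0, "delta_pos": [0, 0, 0], "dr": [0, 0, 0]},
  {"gripper": 0, "delta_pos": [0, 0, 0], "dr": [0, 0, 0]},
])

```text
t: 29.72
ee_pos: [596.5, 22.1, 95.6]
orientation: [1.874, 0.59, -1.871]
ft_force: [0.4, 0.1, -2.6]
width: 14.6
```

apply_moves([
  {"gripper": 35, "delta_pos": [0, 0, 0], "dr": [0, 0, 0]},
  {"gripper": 35, "delta_pos": [0, 0, 0], "dr": [0, 0, 0]},
  {"gripper": 35, "delta_pos": [0, 0, 0], "dr": [0, 0, 0]},
  {"gripper": 35, "delta_pos": [0, 0, 0], "dr": [0, 0, 0]},
  {"gripper": 35, "delta_pos": [-1, 0, 0], "dr": [0, 0, 0]},
])

```text
t: 30.13
ee_pos: [594.7, 22.2, 103.6]
orientation: [1.87, 0.591, -1.875]
ft_force: [-1.1, -0.4, -0.1]
width: 30.9
```

apply_moves([
  {"gripper": 35, "delta_pos": [-2, 0, 0], "dr": [0, 0, 0]},
  {"gripper": 35, "delta_pos": [-3, 0, 0], "dr": [0, 0, 0]},
  {"gripper": 35, "delta_pos": [-3, 0, 0], "dr": [0, 0, 0]},
  {"gripper": 60, "delta_pos": [-3, 0, 3], "dr": [0, 0, 0]},
  {"gripper": 60, "delta_pos": [-2, 0, 3], "dr": [0, 0, 0]},
])

```text
t: 30.55
ee_pos: [548.4, -11.7, 237.6]
orientation: [1.875, 0.59, -1.867]
ft_force: [0.0, -0.4, -0.1]
width: 40.9
```

apply_moves([
  {"gripper": 60, "delta_pos": [0, 0, 3], "dr": [0, 0, 0]},
  {"gripper": 60, "delta_pos": [0, 0, 2], "dr": [0, 0, 0]},
  {"gripper": 60, "delta_pos": [0, 0, 0], "dr": [0, 0, 0]},
  {"gripper": 60, "delta_pos": [0, 0, 0], "dr": [0, 0, 0]},
  {"gripper": 60, "delta_pos": [0, 0, 0], "dr": [0, 0, 0]},
])

```text
t: 30.97
ee_pos: [507.2, -40.4, 234.8]
orientation: [1.874, 0.59, -1.871]
ft_force: [-0.0, -0.0, 0.1]
width: 52.7
```

Run:
```python
from h import *
s=plan([400.5,80.4,100],-8.4)
d=cap('wrist'); save(d,'wrist5',(60,0,460,260),2)
W=cloud(d); X,Y,Z=[W[...,i] for i in range(3)]
m=np.hypot(X-595.4,Y-21)<44
print('max z in bowl',np.nanpercentile(Z[m],[50,99,100]))
d=cap('top'); pulls(d,rmax=384,zmin=8)
```

```text
at [507.2 -40.4 234.8] jaw -55.0 tilt [0.0016 0.0001] q6 0.86 F [-0.  -0.   0.1] w 52.7 t 31.0
turn dr0 -0.814 total = 7 x -0.1162; shift total [ 13.48 -12.32 -10.39] = 6 x [ 2.247 -2.053 -1.732]
max z in bowl [ 75.09005191 100.70079396 102.23595009]
```

View pics/wrist5.png

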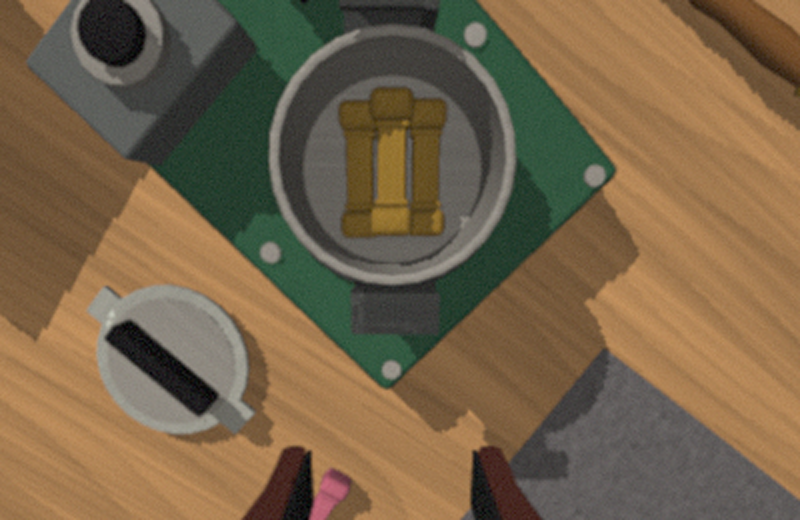

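All three pulls lie in the bowl at (392,160), stacked to z≈101, which is below the plug's 117. The lid lies at (172,360). Next I refine the rim centre and the lid pose, then fetch the lid.

Run:
```python
from h import *
from scipy.optimize import least_squares
d=load('wrist') if False else cap('wrist'); np.savez('pics/w5.npz',**d)
W=cloud(d); X,Y,Z=[W[...,i] for i in range(3)]; rr=np.arange(384)[:,None]<215
r=np.hypot(X-595.4,Y-21)
m=rr&(abs(Z-125)<3)&(r>48)&(r<60)
f=least_squares(lambda p:np.hypot(X[m]-p[0],Y[m]-p[1])-p[2],[595,21,54],loss='soft_l1'); print('rim',f.x.round(1),m.sum())
hk=rr&(r>58)&(r<95)&(Z>134)&(Z<146)
c,l,st,ce=cv2.connectedComponentsWithStats(hk.astype(np.uint8))
for i in range(1,c):
    if st[i,4]>60:
        q=cv2.minAreaRect(W[l==i][:,:2].astype(np.float32)); print('hook',ce[i].round(),np.round(q[0],1),np.round(q[1],1),round(q[2],1))
m=rr&(np.hypot(X-400.5,Y-80.4)<60)&(abs(Z-40)<4)
q=cv2.minAreaRect(W[m][:,:2].astype(np.float32)); print('lid handle',np.round(q[0],1),np.round(q[1],1),round(q[2],1),np.nanmedian(Z[m]))
```

```text
rim [595.1  20.9  53.9] 2264
hook [255.   2.] [643.5  56.3] [ 3.4 40.4] 33.8
hook [257. 156.] [540.3 -19.3] [19.5 40.9] 33.4
lid handle [401.4  80.2] [84.  15.9] 81.4 39.541352302722906
```

apply_moves([
  {"gripper": 60, "delta_pos": [0, 0, 0], "dr": [-0.1163, 0, 0]},
  {"gripper": 60, "delta_pos": [0, 0, 0], "dr": [-0.1163, 0, 0]},
  {"gripper": 60, "delta_pos": [0, 0, 0], "dr": [-0.1163, 0, 0]},
  {"gripper": 60, "delta_pos": [0, 0, 0], "dr": [-0.1163, 0, 0]},
  {"gripper": 60, "delta_pos": [0, 0, 0], "dr": [-0.1163, 0, 0]},
])

```text
t: 31.53
ee_pos: [506.8, -40.0, 233.8]
orientation: [1.477, 1.01, -1.478]
ft_force: [0.1, 0.1, -0.1]
width: 52.9
```

apply_moves([
  {"gripper": 60, "delta_pos": [0, 0, 0], "dr": [-0.1163, 0, 0]},
  {"gripper": 60, "delta_pos": [0, 0, 0], "dr": [-0.1163, 0, 0]},
  {"gripper": 60, "delta_pos": [2, -3.08, -2.6], "dr": [0, 0, 0]},
  {"gripper": 60, "delta_pos": [2, -3.08, -2.6], "dr": [0, 0, 0]},
  {"gripper": 60, "delta_pos": [2, -3.08, -2.6], "dr": [0, 0, 0]},
])

```text
t: 31.95
ee_pos: [431.9, 44.3, 177.9]
orientation: [1.317, 1.136, -1.316]
ft_force: [1.1, 0.2, -0.2]
width: 52.8
```

apply_moves([
  {"gripper": 60, "delta_pos": [2, -3.08, -2.6], "dr": [0, 0, 0]},
  {"gripper": 60, "delta_pos": [3, 0, 0], "dr": [0, 0, 0]},
  {"gripper": 60, "delta_pos": [2, 0, 0], "dr": [0, 0, 0]},
  {"gripper": 60, "delta_pos": [0, 0, 0], "dr": [0, 0, 0]},
  {"gripper": 60, "delta_pos": [0, 0, 0], "dr": [0, 0, 0]},
])

```text
t: 32.37
ee_pos: [407.1, 71.7, 109.4]
orientation: [1.314, 1.139, -1.318]
ft_force: [0.1, -0.5, -0.6]
width: 52.5
```

Run:
```python
from h import *
s=plan([400.5,80.4,24.3],-8.4)
```

```text
at [407.1  71.7 109.4] jaw -8.3 tilt [-0.0027 -0.0004] q6 0.29 F [ 0.1 -0.5 -0.6] w 52.5 t 32.4
turn dr0 0.001 total = 1 x 0.0015; shift total [ 8.51 -0.78 -0.77] = 3 x [ 2.838 -0.259 -0.255]
```

apply_moves([
  {"gripper": 60, "delta_pos": [2, -0.78, -0.77], "dr": [0, 0, 0]},
  {"gripper": 60, "delta_pos": [3, 0, 0], "dr": [0, 0, 0]},
  {"gripper": 60, "delta_pos": [2.5, 0, 0], "dr": [0, 0, 0]},
  {"gripper": 60, "delta_pos": [1.0, 0, 0], "dr": [0, 0, 0]},
  {"gripper": 60, "delta_pos": [0, 0, 0], "dr": [0, 0, 0]},
])

```text
t: 32.78
ee_pos: [401.1, 79.9, 24.3]
orientation: [1.315, 1.137, -1.318]
ft_force: [-0.6, 0.1, 0.4]
width: 52.6
```

apply_moves([
  {"gripper": 0, "delta_pos": [0, 0, 0], "dr": [0, 0, 0]},
  {"gripper": 0, "delta_pos": [0, 0, 0], "dr": [0, 0, 0]},
  {"gripper": 0, "delta_pos": [0, 0, 0], "dr": [0, 0, 0]},
  {"gripper": 0, "delta_pos": [0, 0, 0], "dr": [0, 0, 0]},
  {"gripper": 0, "delta_pos": [0, 0, 0], "dr": [0, 0, 0]},
])

```text
t: 33.2
ee_pos: [401.4, 80.1, 25.9]
orientation: [1.317, 1.136, -1.315]
ft_force: [-0.6, 1.8, -0.7]
width: 22.8
```

apply_moves([
  {"gripper": 0, "delta_pos": [0, 0, 0], "dr": [0, 0, 0]},
  {"gripper": 0, "delta_pos": [0, 0, 0], "dr": [0, 0, 0]},
  {"gripper": 0, "delta_pos": [0, 0, 0], "dr": [0, 0, 0]},
  {"gripper": 0, "delta_pos": [0, 0, 0], "dr": [0, 0, 0]},
  {"gripper": 0, "delta_pos": [0, 0, 0], "dr": [0, 0, 0]},
])

```text
t: 33.62
ee_pos: [401.1, 80.1, 25.6]
orientation: [1.317, 1.136, -1.315]
ft_force: [-0.3, -0.8, 7.9]
width: 15.2
```

Run:
```python
from h import *
s=plan([400.5,80.4,210],-8.5)
s=plan([595.3,21.2,210],-8.5,start=s)
```

```text
at [401.1  80.1  25.6] jaw -8.4 tilt [0.0009 0.0002] q6 0.31 F [-0.3 -0.8  7.9] w 15.2 t 33.6
turn dr0 0.002 total = 1 x 0.0022; shift total [-18.44  -0.06  -0.02] = 5 x [-3.688 -0.013 -0.005]
turn dr0 -0.000 total = 1 x -0.0000; shift total [ 0.   20.14  2.98] = 6 x [0.    3.357 0.496]
```

apply_moves([
  {"gripper": 0, "delta_pos": [-1, 0, 0], "dr": [0, 0, 0]},
  {"gripper": 0, "delta_pos": [-3, 0, 0], "dr": [0, 0, 0]},
  {"gripper": 0, "delta_pos": [-4, 0, 0], "dr": [0, 0, 0]},
  {"gripper": 0, "delta_pos": [-4, 0, 0], "dr": [0, 0, 0]},
  {"gripper": 0, "delta_pos": [-4, 0, 0], "dr": [0, 0, 0]},
])

```text
t: 34.03
ee_pos: [399.5, 79.9, 186.4]
orientation: [1.315, 1.138, -1.318]
ft_force: [1.4, 0.7, -2.6]
width: 15.0
```

apply_moves([
  {"gripper": 0, "delta_pos": [-2.4, 0, 0], "dr": [0, 0, 0]},
  {"gripper": 0, "delta_pos": [0, 3.36, 0.5], "dr": [0, 0, 0]},
  {"gripper": 0, "delta_pos": [0, 3.36, 0.5], "dr": [0, 0, 0]},
  {"gripper": 0, "delta_pos": [0, 3.36, 0.5], "dr": [0, 0, 0]},
  {"gripper": 0, "delta_pos": [0, 3.36, 0.5], "dr": [0, 0, 0]},
])

```text
t: 34.45
ee_pos: [531.5, 40.2, 209.1]
orientation: [1.316, 1.137, -1.316]
ft_force: [-0.2, 1.1, -2.5]
width: 14.6
```

apply_moves([
  {"gripper": 0, "delta_pos": [0, 3.36, 0.5], "dr": [0, 0, 0]},
  {"gripper": 0, "delta_pos": [0, 3.36, 0.5], "dr": [0, 0, 0]},
  {"gripper": 0, "delta_pos": [0, 0, 0], "dr": [0, 0, 0]},
  {"gripper": 0, "delta_pos": [0, 0, 0], "dr": [0, 0, 0]},
  {"gripper": 0, "delta_pos": [0, 0, 0], "dr": [0, 0, 0]},
])

```text
t: 34.87
ee_pos: [594.4, 21.0, 208.0]
orientation: [1.315, 1.138, -1.318]
ft_force: [0.0, 1.0, -2.2]
width: 14.8
```

Run:
```python
from h import *
s=plan([595.3,21.2,142],-8.5)
d=cap('wrist'); save(d,'wrist6',(60,0,460,260),1.6)
```

```text
at [594.4  21.  208. ] jaw -8.4 tilt [-0.0029  0.0001] q6 0.16 F [ 0.   1.  -2.2] w 14.8 t 34.9
turn dr0 0.002 total = 1 x 0.0021; shift total [ 6.6   0.08 -0.03] = 2 x [ 3.3    0.042 -0.016]
```

apply_moves([
  {"gripper": 0, "delta_pos": [2, 0.08, 0], "dr": [0, 0, 0]},
  {"gripper": 0, "delta_pos": [2, 0, 0], "dr": [0, 0, 0]},
  {"gripper": 0, "delta_pos": [1, 0, 0], "dr": [0, 0, 0]},
  {"gripper": 0, "delta_pos": [0.5, 0, 0], "dr": [0, 0, 0]},
  {"gripper": 0, "delta_pos": [0.3, 0, 0], "dr": [0, 0, 0]},
])

```text
t: 35.33
ee_pos: [595.7, 21.2, 150.6]
orientation: [1.315, 1.138, -1.317]
ft_force: [-0.2, -0.1, -3.3]
width: 14.8
```

apply_moves([
  {"gripper": 0, "delta_pos": [0.3, 0, 0], "dr": [0, 0, 0]},
  {"gripper": 0, "delta_pos": [0.3, 0, 0], "dr": [0, 0, 0]},
  {"gripper": 0, "delta_pos": [0.1, 0, 0], "dr": [0, 0, 0]},
  {"gripper": 0, "delta_pos": [0.0, 0, 0], "dr": [0, 0, 0]},
  {"gripper": 0, "delta_pos": [0, 0, 0], "dr": [0, 0, 0]},
])

```text
t: 35.75
ee_pos: [596.8, 20.9, 144.5]
orientation: [1.316, 1.136, -1.315]
ft_force: [-0.4, 0.8, -3.1]
width: 14.6
```

Run:
```python
from h import *
s=plan([595.3,21.2,141],-8.5)
```

```text
at [596.8  20.9 144.5] jaw -8.4 tilt [0.0006 0.0001] q6 0.16 F [-0.4  0.8 -3.1] w 14.6 t 35.8
turn dr0 0.002 total = 1 x 0.0023; shift total [ 0.35 -0.16 -0.  ] = 1 x [ 0.35  -0.157 -0.004]
```

apply_moves([
  {"gripper": 0, "delta_pos": [0.1, -0.13, 0], "dr": [0, 0, 0]},
  {"gripper": 0, "delta_pos": [0.1, 0, 0], "dr": [0, 0, 0]},
  {"gripper": 0, "delta_pos": [0.1, 0, 0], "dr": [0, 0, 0]},
  {"gripper": 0, "delta_pos": [0.05, 0, 0], "dr": [0, 0, 0]},
  {"gripper": 0, "delta_pos": [0, 0, 0], "dr": [0, 0, 0]},
])

```text
t: 36.17
ee_pos: [595.3, 21.1, 142.6]
orientation: [1.316, 1.136, -1.316]
ft_force: [-7.0, 0.9, 13.5]
width: 14.7
```

Run:
```python
from h import *
s=plan([595.3,21.2,141],-8.5)
```

```text
at [595.3  21.1 142.6] jaw -8.4 tilt [0.0004 0.    ] q6 0.16 F [-7.   0.9 13.5] w 14.7 t 36.2
turn dr0 0.002 total = 1 x 0.0023; shift total [ 0.16 -0.   -0.01] = 1 x [ 0.159 -0.004 -0.008]
```

apply_moves([
  {"gripper": 0, "delta_pos": [0, -0.05, 0], "dr": [0, 0, 0]},
  {"gripper": 0, "delta_pos": [0, 0, 0], "dr": [0.06, 0, 0]},
  {"gripper": 0, "delta_pos": [0, 0, 0], "dr": [0.08, 0, 0]},
  {"gripper": 0, "delta_pos": [0, 0, 0], "dr": [0.08, 0, 0]},
  {"gripper": 0, "delta_pos": [0, 0, 0], "dr": [0.08, 0, 0]},
])

```text
t: 36.58
ee_pos: [596.4, 21.2, 142.6]
orientation: [1.534, 0.96, -1.528]
ft_force: [0.7, 0.2, 8.1]
width: 14.6
```

Run:
```python
from h import *
s=plan([595.3,21.2,142.5],-54.2); print(ctrl.get_obs()['moment'])
```

```text
at [596.4  21.2 142.6] jaw -25.7 tilt [ 0.0039 -0.0001] q6 0.46 F [0.7 0.2 8.1] w 14.6 t 36.6
turn dr0 0.497 total = 5 x 0.0994; shift total [ 0.01 -0.06  0.09] = 1 x [ 0.013 -0.063  0.093]
[0.04081817 0.26159861 0.3745707 ]
```

apply_moves([
  {"gripper": 0, "delta_pos": [0, 0, 0], "dr": [0.08, 0, 0]},
  {"gripper": 0, "delta_pos": [0, 0, 0], "dr": [0.08, 0, 0]},
  {"gripper": 0, "delta_pos": [0, 0, 0], "dr": [0.08, 0, 0]},
  {"gripper": 0, "delta_pos": [0, 0, 0], "dr": [0.08, 0, 0]},
  {"gripper": 0, "delta_pos": [0, 0, 0], "dr": [0.08, 0, 0]},
])

```text
t: 37.0
ee_pos: [596.5, 21.3, 142.6]
orientation: [1.805, 0.678, -1.797]
ft_force: [-0.8, 1.1, 8.8]
width: 14.8
```

apply_moves([
  {"gripper": 0, "delta_pos": [0, 0, 0], "dr": [0.05, 0, 0]},
  {"gripper": 0, "delta_pos": [0, 0, 0], "dr": [0.05, 0, 0]},
  {"gripper": 0, "delta_pos": [0, 0, 0], "dr": [0, 0, 0]},
  {"gripper": 0, "delta_pos": [0, 0, 0], "dr": [0, 0, 0]},
  {"gripper": 0, "delta_pos": [0, 0, 0], "dr": [0, 0, 0]},
])

```text
t: 37.42
ee_pos: [596.5, 21.3, 142.6]
orientation: [1.867, 0.601, -1.859]
ft_force: [-0.5, 0.5, 8.5]
width: 14.5
```

Run:
```python
from h import *
s=plan([595.3,21.2,142.5],-57); print(ctrl.get_obs()['moment'])
```

```text
at [596.5  21.3 142.6] jaw -54.2 tilt [0.004  0.0001] q6 0.96 F [-0.5  0.5  8.5] w 14.5 t 37.4
turn dr0 0.049 total = 1 x 0.0489; shift total [ 0.01 -0.06  0.11] = 1 x [ 0.012 -0.06   0.107]
[0.00593251 0.26176502 0.06935453]
```

apply_moves([
  {"gripper": 0, "delta_pos": [0, 0, 0], "dr": [0.015, 0, 0]},
  {"gripper": 0, "delta_pos": [0, 0, 0], "dr": [0.015, 0, 0]},
  {"gripper": 0, "delta_pos": [0, 0, 0], "dr": [0.01, 0, 0]},
  {"gripper": 0, "delta_pos": [0, 0, 0], "dr": [0, 0, 0]},
  {"gripper": 0, "delta_pos": [0, 0, 0], "dr": [0, 0, 0]},
])

```text
t: 37.83
ee_pos: [596.5, 21.3, 142.6]
orientation: [1.891, 0.568, -1.884]
ft_force: [0.0, 0.8, 8.7]
width: 14.5
```

Run:
```python
from h import *
s=plan([595.3,21.2,142.5],-57); print(ctrl.get_obs()['moment'])
```

```text
at [596.5  21.3 142.6] jaw -56.4 tilt [ 0.0041 -0.0002] q6 1.0 F [0.  0.8 8.7] w 14.5 t 37.8
turn dr0 0.010 total = 1 x 0.0101; shift total [ 0.01 -0.06  0.11] = 1 x [ 0.011 -0.063  0.108]
[0.04814299 0.18571558 0.46260619]
```

apply_moves([
  {"gripper": 0, "delta_pos": [0, 0, 0], "dr": [0.015, 0, 0]},
  {"gripper": 0, "delta_pos": [0, 0, 0], "dr": [0.015, 0, 0]},
  {"gripper": 0, "delta_pos": [0, 0, 0], "dr": [0, 0, 0]},
  {"gripper": 0, "delta_pos": [0, 0, 0], "dr": [0, 0, 0]},
  {"gripper": 0, "delta_pos": [0, 0, 0], "dr": [0, 0, 0]},
])

```text
t: 38.25
ee_pos: [596.4, 21.5, 142.6]
orientation: [1.909, 0.544, -1.902]
ft_force: [-0.5, 0.7, 8.0]
width: 15.3
```

Run:
```python
from h import *
s=plan([595.3,21.2,142.5],-57); print(ctrl.get_obs()['moment'])
```

```text
at [596.4  21.5 142.6] jaw -58.1 tilt [ 0.0038 -0.0002] q6 1.03 F [-0.5  0.7  8. ] w 15.3 t 38.2
turn dr0 -0.019 total = 1 x -0.0190; shift total [ 0.01 -0.04  0.11] = 1 x [ 0.01  -0.038  0.107]
[0.16077748 0.17385673 0.8172148 ]
```

apply_moves([
  {"gripper": 0, "delta_pos": [0, 0, 0], "dr": [0.015, 0, 0]},
  {"gripper": 0, "delta_pos": [0, 0, 0], "dr": [0.01, 0, 0]},
  {"gripper": 0, "delta_pos": [0, 0, 0], "dr": [0, 0, 0]},
  {"gripper": 0, "delta_pos": [0, 0, 0], "dr": [0, 0, 0]},
  {"gripper": 0, "delta_pos": [0, 0, 0], "dr": [0, 0, 0]},
])

```text
t: 38.67
ee_pos: [596.3, 21.4, 142.6]
orientation: [1.925, 0.522, -1.918]
ft_force: [-0.5, 1.1, 8.6]
width: 15.1
```

Run:
```python
from h import *
s=plan([595.3,21.2,142.5],-57); print(ctrl.get_obs()['moment'])
```

```text
at [596.3  21.4 142.6] jaw -59.5 tilt [ 0.0037 -0.0003] q6 1.06 F [-0.5  1.1  8.6] w 15.1 t 38.7
turn dr0 -0.044 total = 1 x -0.0440; shift total [ 0.01 -0.04  0.1 ] = 1 x [ 0.01  -0.036  0.096]
[0.16872703 0.26978454 0.81436557]
```

apply_moves([
  {"gripper": 0, "delta_pos": [0, 0, 0], "dr": [-0.03, 0, 0]},
  {"gripper": 60, "delta_pos": [0, 0, 0], "dr": [0, 0, 0]},
  {"gripper": 60, "delta_pos": [0, 0, 0], "dr": [0, 0, 0]},
  {"gripper": 60, "delta_pos": [0, 0, 0], "dr": [0, 0, 0]},
  {"gripper": 60, "delta_pos": [0, 0, 0], "dr": [0, 0, 0]},
])

```text
t: 39.08
ee_pos: [594.8, 21.1, 140.5]
orientation: [1.905, 0.547, -1.905]
ft_force: [0.4, 0.1, -0.0]
width: 38.0
```

apply_moves([
  {"gripper": 60, "delta_pos": [0, 0, 0], "dr": [0, 0, 0]},
  {"gripper": 60, "delta_pos": [-2, 0, 0], "dr": [0, 0, 0]},
  {"gripper": 60, "delta_pos": [-4, 0, 0], "dr": [0, 0, 0]},
  {"gripper": 60, "delta_pos": [-4, 0, 0], "dr": [0, 0, 0]},
  {"gripper": 60, "delta_pos": [-4, 0, 0], "dr": [0, 0, 0]},
])

```text
t: 39.5
ee_pos: [594.2, 21.1, 281.6]
orientation: [1.903, 0.548, -1.906]
ft_force: [0.1, -0.5, 0.4]
width: 52.6
```

apply_moves([
  {"gripper": 60, "delta_pos": [-2, 0, 0], "dr": [0, 0, 0]},
  {"gripper": 60, "delta_pos": [0, 0, 3], "dr": [0, 0, 0]},
  {"gripper": 60, "delta_pos": [0, 0, 3], "dr": [0, 0, 0]},
  {"gripper": 60, "delta_pos": [0, 0, 2], "dr": [0, 0, 0]},
  {"gripper": 60, "delta_pos": [0, 0, 0], "dr": [0, 0, 0]},
])

```text
t: 39.92
ee_pos: [524.1, -22.6, 300.6]
orientation: [1.904, 0.546, -1.907]
ft_force: [1.2, -0.6, -0.7]
width: 52.7
```

apply_moves([
  {"gripper": 60, "delta_pos": [0, 0, 0], "dr": [0, 0, 0]},
  {"gripper": 60, "delta_pos": [0, 0, 0], "dr": [0, 0, 0]},
  {"gripper": 60, "delta_pos": [0, 0, 0], "dr": [0, 0, 0]},
  {"gripper": 60, "delta_pos": [0, 0, 0], "dr": [0, 0, 0]},
  {"gripper": 60, "delta_pos": [0, 0, 0], "dr": [0, 0, 0]},
])

```text
t: 40.33
ee_pos: [527.6, -20.9, 300.3]
orientation: [1.904, 0.548, -1.904]
ft_force: [0.7, -0.0, -0.8]
width: 52.5
```

```bash
cat > m.py <<'E'
from h import *
def rect(W,m,nm):
    q=cv2.minAreaRect(W[m][:,:2].astype(np.float32)); print(nm,m.sum(),np.round(q[0],1),np.round(q[1],1),round(q[2],1),'z',np.nanmedian(W[m][:,2]).round(1))
E
python3 - <<'E'
from m import *
s=plan([595.3,21.2,300],-57)
d=cap('wrist'); save(d,'wrist7',(100,0,480,230),2.1); np.savez('pics/w7.npz',**d)
W=cloud(d); X,Y,Z=[W[...,i] for i in range(3)]; rr=np.arange(384)[:,None]<215
r=np.hypot(X-595.3,Y-21)
rect(W,rr&(r<60)&(abs(Z-157)<4),'handle'); rect(W,rr&(r<54)&(abs(Z-131)<4),'plate')
hk=rr&(r>58)&(r<95)&(Z>135)&(Z<146)
c,l,st,ce=cv2.connectedComponentsWithStats(hk.astype(np.uint8))
for i in range(1,c):
    if st[i,4]>60: rect(W,l==i,'hook%s'%ce[i].round())
hsv=cv2.cvtColor(d['img'],cv2.COLOR_RGB2HSV); H,S=hsv[...,0],hsv[...,1]
rect(W,rr&(H>55)&(H<90)&(S>100)&(abs(Z-50)<5),'deck')
E
```

```text
at [527.6 -20.9 300.3] jaw -57.9 tilt [-0.0002  0.0001] q6 0.95 F [ 0.7 -0.  -0.8] w 52.5 t 40.3
turn dr0 -0.016 total = 1 x -0.0155; shift total [ 0.03  0.16 -7.97] = 2 x [ 0.017  0.078 -3.985]
handle 1124 [596.3  21.6] [83. 15.] 34.0 z 156.7
plate 5972 [595.4  21. ] [107.2 107.6] 57.0 z 131.7
hook[252.  45.] 749 [650.6  61.1] [19.4 41.1] 33.0 z 138.9
hook[260. 170.] 567 [539.8 -19.3] [19.9 40.8] 33.4 z 139.0
deck 6986 [602.8  60. ] [264.1 194.5] 79.7 z 49.9
```

View pics/wrist7.png

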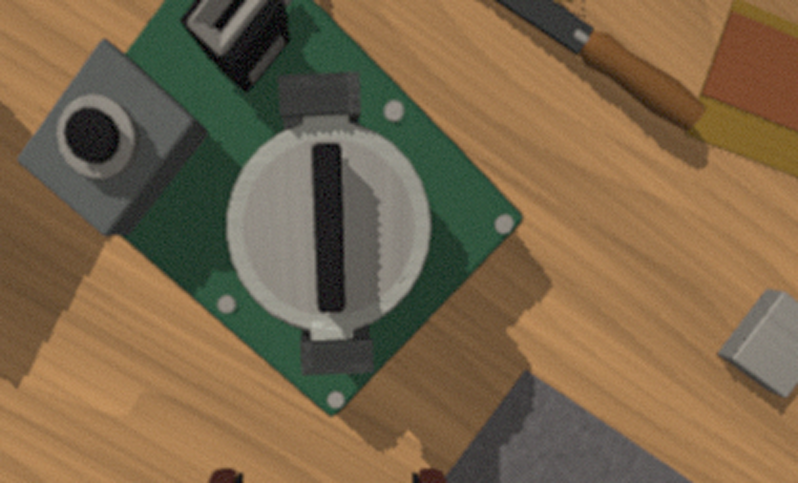

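The lid is back: handle at 34.0° against hooks at about 33–34.7°, lugs under both hooks at (318,122) and (333,332). The turning moment levelled off at the stop. Next I look closely at the slot.

Run:
```python
from m import *
s=plan([590,70,250])
```

```text
at [527.5 -21.  300.3] jaw -57.9 tilt [-0.0004  0.0001] q6 0.95 F [ 0.   0.3 -0.3] w 52.9 t 40.4
turn dr0 -0.000 total = 1 x -0.0000; shift total [  5.03  -4.38 -10.13] = 4 x [ 1.258 -1.095 -2.533]
```

apply_moves([
  {"gripper": 60, "delta_pos": [1.26, -1.1, -2.53], "dr": [0, 0, 0]},
  {"gripper": 60, "delta_pos": [1.26, -1.1, -2.53], "dr": [0, 0, 0]},
  {"gripper": 60, "delta_pos": [1.26, -1.1, -2.53], "dr": [0, 0, 0]},
  {"gripper": 60, "delta_pos": [1.26, -1.1, -2.53], "dr": [0, 0, 0]},
  {"gripper": 60, "delta_pos": [0, 0, 0], "dr": [0, 0, 0]},
])

```text
t: 40.8
ee_pos: [590.6, 73.1, 247.5]
orientation: [1.901, 0.551, -1.905]
ft_force: [-0.9, -0.1, -0.1]
width: 53.3
```

apply_moves([
  {"gripper": 60, "delta_pos": [0, 0, 0], "dr": [0, 0, 0]},
  {"gripper": 60, "delta_pos": [0, 0, 0], "dr": [0, 0, 0]},
  {"gripper": 60, "delta_pos": [0, 0, 0], "dr": [0, 0, 0]},
  {"gripper": 60, "delta_pos": [0, 0, 0], "dr": [0, 0, 0]},
  {"gripper": 60, "delta_pos": [0, 0, 0], "dr": [0, 0, 0]},
])

```text
t: 41.22
ee_pos: [589.4, 69.0, 250.9]
orientation: [1.906, 0.546, -1.904]
ft_force: [0.5, -1.1, 0.5]
width: 52.9
```

Run:
```python
from m import *
d=cap('wrist'); np.savez('pics/w8.npz',**d); W=cloud(d); X,Y,Z=[W[...,i] for i in range(3)]; rr=np.arange(384)[:,None]<215
e=proj(d,[665,125.2,116])[0]; print('expected slot px',e)
x0,y0=int(e[0])-60,max(0,int(e[1])-50); save(d,'wrist8',(x0,y0,x0+120,y0+90),6); print(x0,y0)
sl=np.hypot(X-665,Y-125.2)<45
rect(W,rr&sl&(abs(Z-120)<4),'mouth top')
rect(W,rr&sl&(Z<112)&(Z>70)&(np.hypot(X-665,Y-125.2)<12),'slot depth')
rect(W,rr&(abs(Z-95)<3)&(np.hypot(X-560,Y-155)<60),'cbox')
b=rr&(Z>98)&(Z<120)&(np.hypot(X-570,Y-155)<60)&(np.hypot(X-665,Y-125)>50); rect(W,b,'button')
gray=d['img'].max(2); bb=b&(gray<60); rect(W,bb,'button black')
hsv=cv2.cvtColor(d['img'],cv2.COLOR_RGB2HSV); rect(W,rr&(hsv[...,0]>55)&(hsv[...,0]<90)&(hsv[...,1]>100)&(abs(Z-50)<5),'deck')
```

```text
expected slot px [248.06900809  96.17299979]
188 46
mouth top 1163 [664.8 125.3] [36.4 44.1] 80.0 z 120.1
slot depth 129 [665.2 126. ] [ 5.5 22.8] 80.1 z 84.2
cbox 3090 [570.4 162.6] [69.7 90. ] 79.9 z 94.8
button 1330 [570.5 162.9] [45.4 44.5] 61.4 z 107.7
button black 562 [573.3 162. ] [32.9 27.6] 0.7 z 116.6
deck 7837 [603.8  61.3] [263.9 194.2] 79.3 z 49.9
```

View pics/wrist8.png

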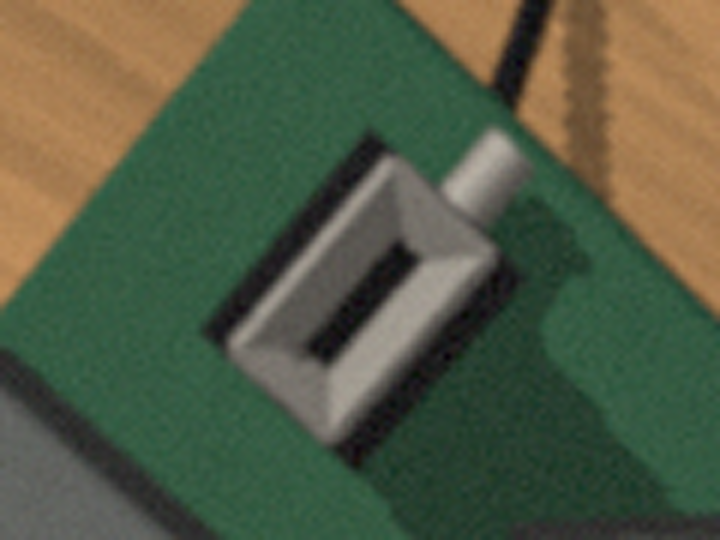

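The slot throat is at crop (360,305) and the black mouth block is around it. It measures (665,125.5) at yaw −10°, which agrees with bowl axis plus offset. Next the hood.

Run:
```python
from m import *
d=cap('top'); W=cloud(d); X,Y,Z=[W[...,i] for i in range(3)]
ok=(Y>250)&(Y<560)&(X<700)&(X>400)
rect(W,ok&(abs(Z-118)<6),'hoodtop'); rect(W,ok&(abs(Z-152)<6),'handle')
rect(W,ok&(Z>60)&(Z<112)&(Y>470),'bracket')
s=plan([480,370,330],80)
```

```text
hoodtop 2131 [484.3 405.4] [168.2 166.8] 84.8 z 117.6
handle 128 [485.5 405.6] [ 14.7 102.1] 84.7 z 151.5
bracket 77 [497.9 496.9] [119.3  45.1] 1.3 z 85.9
at [589.4  69.2 250.8] jaw -58.0 tilt [0.0009 0.0001] q6 1.11 F [0.8 0.4 0.3] w 52.8 t 41.3
turn dr0 0.734 total = 7 x 0.1048; shift total [ -7.92 -27.72  16.  ] = 9 x [-0.88  -3.081  1.778]
```

Run:
```python
from m import *
s=plan([420,415,310],-85)
```

```text
at [589.4  69.2 250.8] jaw -58.0 tilt [0.0009 0.0001] q6 1.11 F [0.8 0.4 0.3] w 52.8 t 41.3
turn dr0 0.472 total = 4 x 0.1179; shift total [ -5.92 -35.93  13.86] = 10 x [-0.592 -3.593  1.386]
```

apply_moves([
  {"gripper": 60, "delta_pos": [-2, 0, 0], "dr": [0.118, 0, 0]},
  {"gripper": 60, "delta_pos": [-2, 0, 0], "dr": [0.118, 0, 0]},
  {"gripper": 60, "delta_pos": [-2, 0, 0], "dr": [0.118, 0, 0]},
  {"gripper": 60, "delta_pos": [0, 0, 0], "dr": [0.118, 0, 0]},
  {"gripper": 60, "delta_pos": [0, -3.6, 1.39], "dr": [0, 0, 0]},
])

```text
t: 41.73
ee_pos: [575.2, 100.8, 312.2]
orientation: [2.187, 0.082, -2.176]
ft_force: [0.4, 0.0, -0.7]
width: 52.1
```

apply_moves([
  {"gripper": 60, "delta_pos": [0, -3.6, 1.39], "dr": [0, 0, 0]},
  {"gripper": 60, "delta_pos": [0, -3.6, 1.39], "dr": [0, 0, 0]},
  {"gripper": 60, "delta_pos": [0, -3.6, 1.39], "dr": [0, 0, 0]},
  {"gripper": 60, "delta_pos": [0, -3.6, 1.39], "dr": [0, 0, 0]},
  {"gripper": 60, "delta_pos": [0, -3.6, 1.39], "dr": [0, 0, 0]},
])

```text
t: 42.15
ee_pos: [486.4, 278.7, 310.7]
orientation: [2.178, 0.095, -2.176]
ft_force: [0.7, 1.3, -0.5]
width: 52.7
```

apply_moves([
  {"gripper": 60, "delta_pos": [0, -3.6, 1.39], "dr": [0, 0, 0]},
  {"gripper": 60, "delta_pos": [0, -3.6, 1.39], "dr": [0, 0, 0]},
  {"gripper": 60, "delta_pos": [0, -3.6, 1.39], "dr": [0, 0, 0]},
  {"gripper": 60, "delta_pos": [0, -3.6, 1.39], "dr": [0, 0, 0]},
  {"gripper": 60, "delta_pos": [0, 0, 0], "dr": [0, 0, 0]},
])

```text
t: 42.57
ee_pos: [416.7, 420.9, 310.5]
orientation: [2.175, 0.103, -2.175]
ft_force: [-0.5, 0.1, -0.6]
width: 52.6
```

apply_moves([
  {"gripper": 60, "delta_pos": [0, 0, 0], "dr": [0, 0, 0]},
  {"gripper": 60, "delta_pos": [0, 0, 0], "dr": [0, 0, 0]},
  {"gripper": 60, "delta_pos": [0, 0, 0], "dr": [0, 0, 0]},
  {"gripper": 60, "delta_pos": [0, 0, 0], "dr": [0, 0, 0]},
  {"gripper": 60, "delta_pos": [0, 0, 0], "dr": [0, 0, 0]},
])

```text
t: 42.98
ee_pos: [420.1, 415.0, 310.3]
orientation: [2.178, 0.094, -2.177]
ft_force: [0.6, -0.3, 0.2]
width: 52.8
```

Run:
```python
from m import *
d=cap('wrist'); np.savez('pics/w9.npz',**d); W=cloud(d); X,Y,Z=[W[...,i] for i in range(3)]; rr=np.arange(384)[:,None]<225
save(d,'wrist9',(50,0,450,240),2)
ok=rr&(Y>250)&(Y<560)&(X<700)&(X>380)
rect(W,ok&(abs(Z-118)<4),'hoodtop'); rect(W,ok&(abs(Z-152)<4),'handle')
for a in range(70,120,5):
    m=ok&(Y>493)&(Z>a-2.5)&(Z<=a+2.5)
    if m.sum()>15: rect(W,m,'z%d'%a)
s=plan([485.3,405.5,200],-95.3)
```

```text
hoodtop 16728 [484.7 407.5] [167.7 167. ] 84.6 z 117.9
handle 1229 [484.8 407.5] [ 15.3 104.4] 84.3 z 151.7
z85 570 [544.6 507.3] [29.9 34.5] 87.1 z 86.0
z90 16 [543.7 507.3] [25.4 28.8] 80.9 z 87.7
z115 28 [439.4 495.2] [ 4.1 54.7] 89.9 z 117.1
at [420.  415.2 310.3] jaw -85.1 tilt [0.0001 0.    ] q6 2.24 F [-0.5  0.6  0.2] w 52.4 t 43.0
turn dr0 0.179 total = 2 x 0.0893; shift total [11.03  0.36 -6.59] = 4 x [ 2.758  0.09  -1.647]
```

View pics/wrist9.png

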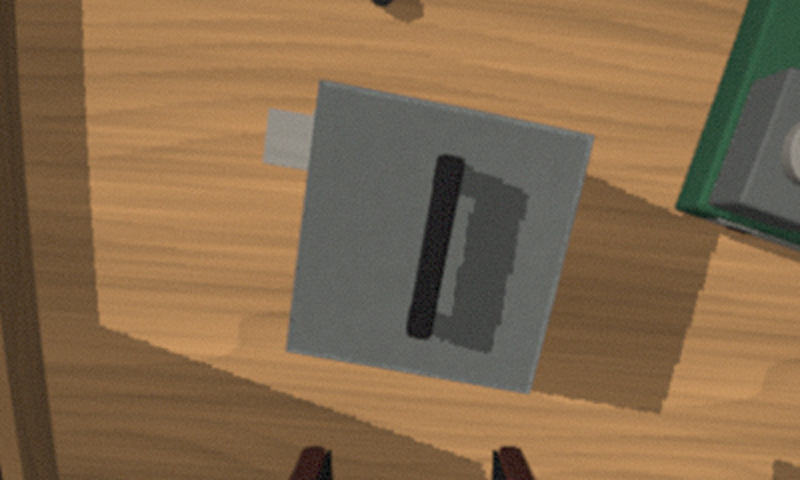

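The hood is at (440,240), with its bracket at (288,138) on its +y side. The wrist camera gives centre (484.8,407.5) and yaw −5.5°. Next I grasp its handle.

Run:
```python
from m import *
s=plan([484.8,407.5,200],-95.5)
```

```text
at [420.  415.2 310.3] jaw -85.1 tilt [0.0001 0.    ] q6 2.24 F [-0.5  0.6  0.2] w 52.4 t 43.0
turn dr0 0.182 total = 2 x 0.0910; shift total [11.03  0.14 -6.52] = 4 x [ 2.758  0.036 -1.63 ]
```

apply_moves([
  {"gripper": 60, "delta_pos": [2, 0, 0], "dr": [0.091, 0, 0]},
  {"gripper": 60, "delta_pos": [2, 0, 0], "dr": [0.091, 0, 0]},
  {"gripper": 60, "delta_pos": [2.3, 0.07, -2.2], "dr": [0, 0, 0]},
  {"gripper": 60, "delta_pos": [2.3, 0.07, -2.2], "dr": [0, 0, 0]},
  {"gripper": 60, "delta_pos": [2.3, 0.07, -2.2], "dr": [0, 0, 0]},
])

```text
t: 43.45
ee_pos: [486.0, 407.4, 200.6]
orientation: [-2.174, 0.102, 2.172]
ft_force: [-0.0, 0.2, 0.6]
width: 52.9
```

apply_moves([
  {"gripper": 60, "delta_pos": [0, 0, 0], "dr": [0, 0, 0]},
  {"gripper": 60, "delta_pos": [0, 0, 0], "dr": [0, 0, 0]},
  {"gripper": 60, "delta_pos": [0, 0, 0], "dr": [0, 0, 0]},
  {"gripper": 60, "delta_pos": [0, 0, 0], "dr": [0, 0, 0]},
  {"gripper": 60, "delta_pos": [0, 0, 0], "dr": [0, 0, 0]},
])

```text
t: 43.87
ee_pos: [484.7, 408.4, 202.7]
orientation: [-2.174, 0.1, 2.171]
ft_force: [1.0, -0.0, 0.7]
width: 52.4
```

Run:
```python
from m import *
s=plan([484.8,407.5,133],-95.5)
```

```text
at [484.7 408.4 202.7] jaw -95.4 tilt [0.0016 0.0014] q6 2.35 F [ 1.  -0.   0.7] w 52.4 t 43.9
turn dr0 0.002 total = 1 x 0.0023; shift total [ 6.97  0.09 -0.01] = 2 x [ 3.486  0.045 -0.007]
```

apply_moves([
  {"gripper": 60, "delta_pos": [3, 0.09, 0], "dr": [0, 0, 0]},
  {"gripper": 60, "delta_pos": [3, 0, 0], "dr": [0, 0, 0]},
  {"gripper": 60, "delta_pos": [1, 0, 0], "dr": [0, 0, 0]},
  {"gripper": 60, "delta_pos": [0, 0, 0], "dr": [0, 0, 0]},
  {"gripper": 0, "delta_pos": [0, 0, 0], "dr": [0, 0, 0]},
])

```text
t: 44.28
ee_pos: [484.7, 407.3, 131.9]
orientation: [-2.173, 0.102, 2.173]
ft_force: [0.3, -0.0, -0.7]
width: 48.9
```

apply_moves([
  {"gripper": 0, "delta_pos": [0, 0, 0], "dr": [0, 0, 0]},
  {"gripper": 0, "delta_pos": [0, 0, 0], "dr": [0, 0, 0]},
  {"gripper": 0, "delta_pos": [0, 0, 0], "dr": [0, 0, 0]},
  {"gripper": 0, "delta_pos": [0, 0, 0], "dr": [0, 0, 0]},
  {"gripper": 0, "delta_pos": [0, 0, 0], "dr": [0, 0, 0]},
])

```text
t: 44.7
ee_pos: [485.1, 407.1, 131.9]
orientation: [-2.174, 0.102, 2.172]
ft_force: [-0.1, -0.5, -0.3]
width: 16.4
```

apply_moves([
  {"gripper": 0, "delta_pos": [0, 0, 0], "dr": [0, 0, 0]},
  {"gripper": 0, "delta_pos": [0, 0, 0], "dr": [0, 0, 0]},
  {"gripper": 0, "delta_pos": [0, 0, 0], "dr": [0, 0, 0]},
  {"gripper": 0, "delta_pos": [0, 0, 0], "dr": [0, 0, 0]},
  {"gripper": 0, "delta_pos": [0, 0, 0], "dr": [0, 0, 0]},
])

```text
t: 45.12
ee_pos: [485.1, 407.5, 131.7]
orientation: [-2.174, 0.101, 2.172]
ft_force: [-0.3, 3.2, 4.9]
width: 14.7
```

Run:
```python
from m import *
s=plan([484.8,407.5,300],-95.5)
```

```text
at [485.1 407.5 131.7] jaw -95.4 tilt [0.0009 0.0011] q6 2.34 F [-0.3  3.2  4.9] w 14.7 t 45.1
turn dr0 0.002 total = 1 x 0.0018; shift total [-1.683e+01  1.000e-02  3.000e-02] = 5 x [-3.365e+00  2.000e-03  7.000e-03]
```

apply_moves([
  {"gripper": 0, "delta_pos": [-1, 0, 0], "dr": [0, 0, 0]},
  {"gripper": 0, "delta_pos": [-2, 0, 0], "dr": [0, 0, 0]},
  {"gripper": 0, "delta_pos": [-3, 0, 0], "dr": [0, 0, 0]},
  {"gripper": 0, "delta_pos": [-3, 0, 0], "dr": [0, 0, 0]},
  {"gripper": 0, "delta_pos": [-3, 0, 0], "dr": [0, 0, 0]},
])

```text
t: 45.53
ee_pos: [483.4, 405.2, 250.7]
orientation: [-2.171, 0.107, 2.179]
ft_force: [-0.2, 0.9, -7.5]
width: 15.0
```

apply_moves([
  {"gripper": 0, "delta_pos": [-3, 0, 0], "dr": [0, 0, 0]},
  {"gripper": 0, "delta_pos": [-2, 0, 0], "dr": [0, 0, 0]},
  {"gripper": 0, "delta_pos": [-1, 0, 0], "dr": [0, 0, 0]},
  {"gripper": 0, "delta_pos": [0, 0, 0], "dr": [0, 0, 0]},
  {"gripper": 0, "delta_pos": [0, 0, 0], "dr": [0, 0, 0]},
])

```text
t: 45.95
ee_pos: [484.1, 406.1, 309.8]
orientation: [-2.172, 0.105, 2.176]
ft_force: [0.7, -0.9, -7.4]
width: 14.8
```

Run:
```python
from m import *
s=plan([595.8,21.2,314],-100.1)
d=cap('wrist'); W=cloud(d); X,Y,Z=[W[...,i] for i in range(3)]; rr=np.arange(384)[:,None]<235
ok=rr&(Y>250)&(Y<560)&(X<700)&(X>380)
m=ok&(abs(Z-298)<12)
P=W[m]; c=P.mean(0); print('top plane normal',np.linalg.svd(P-c,full_matrices=False)[2][2].round(4),m.sum())
rect(W,m,'hoodtop'); rect(W,ok&(abs(Z-332)<5),'handle')
```

```text
at [484.1 406.1 309.8] jaw -95.4 tilt [-0.0019 -0.0019] q6 2.34 F [ 0.7 -0.9 -7.4] w 14.8 t 46.0
turn dr0 0.082 total = 1 x 0.0820; shift total [ -0.42  35.93 -17.75] = 11 x [-0.039  3.267 -1.614]
top plane normal [0.0062 0.0019 1.    ] 30151
hoodtop 30151 [524.5 402. ] [167.3  83.8] 84.5 z 295.8
handle 1735 [517.7 402.5] [14.9 36.7] 83.7 z 329.6
```

apply_moves([
  {"gripper": 0, "delta_pos": [-0.4, 0, 0], "dr": [0.082, 0, 0]},
  {"gripper": 0, "delta_pos": [0, 1.5, -0.8], "dr": [0, 0, 0]},
  {"gripper": 0, "delta_pos": [0, 3, -1.5], "dr": [0, 0, 0]},
  {"gripper": 0, "delta_pos": [0, 3, -1.5], "dr": [0, 0, 0]},
  {"gripper": 0, "delta_pos": [0, 3, -1.5], "dr": [0, 0, 0]},
])

```text
t: 46.42
ee_pos: [517.4, 292.6, 312.3]
orientation: [-2.127, 0.19, 2.136]
ft_force: [0.7, 0.1, -6.7]
width: 14.6
```

apply_moves([
  {"gripper": 0, "delta_pos": [0, 3, -1.5], "dr": [0, 0, 0]},
  {"gripper": 0, "delta_pos": [0, 3, -1.5], "dr": [0, 0, 0]},
  {"gripper": 0, "delta_pos": [0, 3, -1.5], "dr": [0, 0, 0]},
  {"gripper": 0, "delta_pos": [0, 3, -1.5], "dr": [0, 0, 0]},
  {"gripper": 0, "delta_pos": [0, 3, -1.5], "dr": [0, 0, 0]},
])

```text
t: 46.83
ee_pos: [565.0, 131.5, 312.6]
orientation: [-2.125, 0.19, 2.135]
ft_force: [0.2, -0.5, -6.6]
width: 14.7
```

apply_moves([
  {"gripper": 0, "delta_pos": [0, 3, -1.5], "dr": [0, 0, 0]},
  {"gripper": 0, "delta_pos": [0, 3, -1.5], "dr": [0, 0, 0]},
  {"gripper": 0, "delta_pos": [0, 2.4, -1.3], "dr": [0, 0, 0]},
  {"gripper": 0, "delta_pos": [0, 1.5, -0.7], "dr": [0, 0, 0]},
  {"gripper": 0, "delta_pos": [0, 0.5, 0], "dr": [0, 0, 0]},
])

```text
t: 47.25
ee_pos: [596.8, 19.3, 312.5]
orientation: [-2.124, 0.192, 2.133]
ft_force: [-0.5, 0.2, -6.6]
width: 14.5
```

apply_moves([
  {"gripper": 0, "delta_pos": [0, 0, 0], "dr": [0, 0, 0]},
  {"gripper": 0, "delta_pos": [0, 0, 0], "dr": [0, 0, 0]},
  {"gripper": 0, "delta_pos": [0, 0, 0], "dr": [0, 0, 0]},
  {"gripper": 0, "delta_pos": [0, 0, 0], "dr": [0, 0, 0]},
  {"gripper": 0, "delta_pos": [0, 0, 0], "dr": [0, 0, 0]},
])

```text
t: 47.67
ee_pos: [596.9, 23.3, 315.1]
orientation: [-2.13, 0.186, 2.13]
ft_force: [0.5, 0.1, -6.2]
width: 15.1
```

Run:
```python
from m import *
s=plan([596,21.2,250],-100.1)
```

```text
at [596.9  23.3 315.1] jaw -100.0 tilt [-0.0003  0.0002] q6 1.76 F [ 0.5  0.1 -6.2] w 15.1 t 47.7
turn dr0 0.002 total = 1 x 0.0015; shift total [6.51 0.23 0.05] = 2 x [3.254 0.113 0.025]
```

apply_moves([
  {"gripper": 0, "delta_pos": [2, 0.2, 0.05], "dr": [0.002, 0, 0]},
  {"gripper": 0, "delta_pos": [2, 0, 0], "dr": [0, 0, 0]},
  {"gripper": 0, "delta_pos": [2, 0, 0], "dr": [0, 0, 0]},
  {"gripper": 0, "delta_pos": [1.5, 0, 0], "dr": [0, 0, 0]},
  {"gripper": 0, "delta_pos": [1, 0, 0], "dr": [0, 0, 0]},
])

```text
t: 48.08
ee_pos: [595.4, 21.1, 228.5]
orientation: [-2.126, 0.189, 2.131]
ft_force: [0.3, -0.3, -6.6]
width: 14.8
```

apply_moves([
  {"gripper": 0, "delta_pos": [0, 0, 0], "dr": [0, 0, 0]},
  {"gripper": 0, "delta_pos": [0, 0, 0], "dr": [0, 0, 0]},
  {"gripper": 0, "delta_pos": [0, 0, 0], "dr": [0, 0, 0]},
  {"gripper": 0, "delta_pos": [0, 0, 0], "dr": [0, 0, 0]},
  {"gripper": 0, "delta_pos": [0, 0, 0], "dr": [0, 0, 0]},
])

```text
t: 48.5
ee_pos: [596.9, 20.5, 231.4]
orientation: [-2.13, 0.19, 2.126]
ft_force: [0.9, -0.2, -6.6]
width: 14.6
```

Run:
```python
from m import *
s=plan([596,21.2,222],-100.1)
d=cap('scene'); e=proj(d,[665,125.5,125])[0]; print(e); x0,y0=int(e[0])-60,int(e[1])-60
save(d,'scene10',(x0,y0,x0+130,y0+95),6)
```

```text
at [596.9  20.5 231.4] jaw -100.2 tilt [0.002 0.   ] q6 1.76 F [ 0.9 -0.2 -6.6] w 14.6 t 48.5
turn dr0 -0.002 total = 1 x -0.0019; shift total [ 0.94 -0.05  0.11] = 1 x [ 0.937 -0.055  0.106]
[310.60522158 205.54395833]
```

View pics/scene10.png

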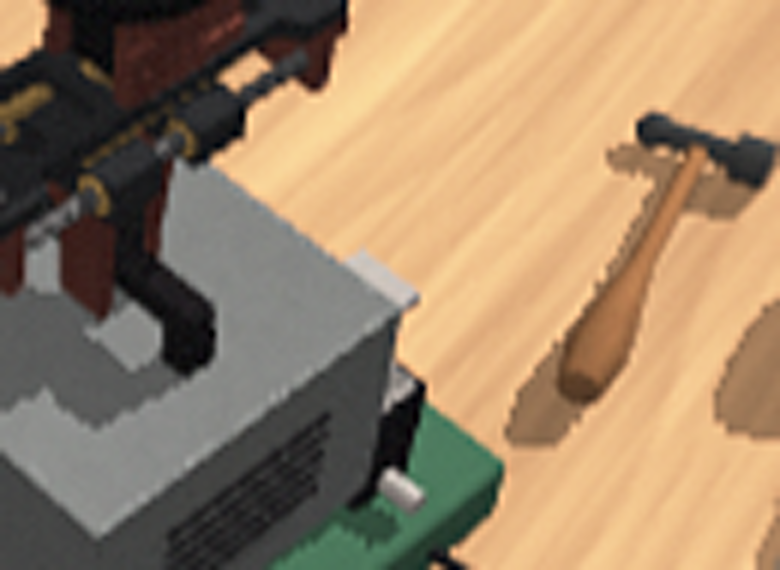

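The scene camera can't see the tongue because the hood hides it; the bracket at (380,280) is above the switch at (400,430). I go down in small steps and watch the force.

apply_moves([
  {"gripper": 0, "delta_pos": [0.3, -0.05, 0.1], "dr": [0, 0, 0]},
  {"gripper": 0, "delta_pos": [0.3, 0, 0], "dr": [0, 0, 0]},
  {"gripper": 0, "delta_pos": [0.3, 0, 0], "dr": [0, 0, 0]},
  {"gripper": 0, "delta_pos": [0.2, 0, 0], "dr": [0, 0, 0]},
  {"gripper": 0, "delta_pos": [0, 0, 0], "dr": [0, 0, 0]},
])

```text
t: 48.97
ee_pos: [595.0, 21.1, 218.4]
orientation: [-2.127, 0.19, 2.13]
ft_force: [-0.2, -0.5, -5.5]
width: 15.0
```

Run:
```python
from m import *
s=plan([596,21.2,211],-100.1);print(ctrl.get_obs()['moment'].round(2))
```

```text
at [595.   21.1 218.4] jaw -100.2 tilt [-0.0013 -0.    ] q6 1.76 F [-0.2 -0.5 -5.5] w 15.0 t 49.0
turn dr0 -0.002 total = 1 x -0.0020; shift total [ 0.74 -0.03 -0.1 ] = 1 x [ 0.743 -0.032 -0.1  ]
[-0.02  0.04  0.  ]
```

apply_moves([
  {"gripper": 0, "delta_pos": [0.2, 0, -0.1], "dr": [0, 0, 0]},
  {"gripper": 0, "delta_pos": [0.2, 0, 0], "dr": [0, 0, 0]},
  {"gripper": 0, "delta_pos": [0.2, 0, 0], "dr": [0, 0, 0]},
  {"gripper": 0, "delta_pos": [0.2, 0, 0], "dr": [0, 0, 0]},
  {"gripper": 0, "delta_pos": [0, 0, 0], "dr": [0, 0, 0]},
])

```text
t: 49.38
ee_pos: [596.0, 20.9, 210.6]
orientation: [-2.127, 0.19, 2.129]
ft_force: [0.7, -0.1, -6.8]
width: 14.7
```

Run:
```python
from m import *
s=plan([596,21.2,205],-100.1);print(ctrl.get_obs()['moment'].round(2))
```

```text
at [596.   20.9 210.6] jaw -100.2 tilt [-0.0009 -0.    ] q6 1.76 F [ 0.7 -0.1 -6.8] w 14.7 t 49.4
turn dr0 -0.002 total = 1 x -0.0019; shift total [ 0.56 -0.03  0.01] = 1 x [ 0.564 -0.027  0.01 ]
[ 0.    0.05 -0.03]
```

apply_moves([
  {"gripper": 0, "delta_pos": [0.2, 0, 0], "dr": [-0.002, 0, 0]},
  {"gripper": 0, "delta_pos": [0.2, 0, 0], "dr": [0, 0, 0]},
  {"gripper": 0, "delta_pos": [0.2, 0, 0], "dr": [0, 0, 0]},
  {"gripper": 0, "delta_pos": [0.1, 0, 0], "dr": [0, 0, 0]},
  {"gripper": 0, "delta_pos": [0, 0, 0], "dr": [0, 0, 0]},
])

```text
t: 49.8
ee_pos: [596.1, 20.9, 203.8]
orientation: [-2.129, 0.188, 2.13]
ft_force: [-0.8, 0.3, -6.7]
width: 14.8
```

Run:
```python
from m import *
s=plan([596,21.2,205],-100.1);print(ctrl.get_obs()['moment'].round(2))
```

```text
at [596.1  20.9 203.8] jaw -100.1 tilt [-0.0006  0.    ] q6 1.76 F [-0.8  0.3 -6.7] w 14.8 t 49.8
turn dr0 0.000 total = 1 x 0.0000; shift total [-0.12 -0.03  0.02] = 1 x [-0.116 -0.026  0.019]
[0.04 0.09 0.05]
```

No contact, so the tongue is in the throat. I continue down.

apply_moves([
  {"gripper": 0, "delta_pos": [0.2, 0, 0], "dr": [0, 0, 0]},
  {"gripper": 0, "delta_pos": [0.2, 0, 0], "dr": [0, 0, 0]},
  {"gripper": 0, "delta_pos": [0.2, 0, 0], "dr": [0, 0, 0]},
  {"gripper": 0, "delta_pos": [0.2, 0, 0], "dr": [0, 0, 0]},
  {"gripper": 0, "delta_pos": [0.2, 0, 0], "dr": [0, 0, 0]},
])

```text
t: 50.22
ee_pos: [596.3, 20.9, 193.9]
orientation: [-2.129, 0.188, 2.129]
ft_force: [-0.8, -0.9, -6.4]
width: 14.6
```

Run:
```python
from m import *
s=plan([596,21.2,181.7],-100.1);print(ctrl.get_obs()['moment'].round(2))
```

```text
at [596.3  20.9 193.9] jaw -100.1 tilt [-0.0002  0.    ] q6 1.76 F [-0.8 -0.9 -6.4] w 14.6 t 50.2
turn dr0 0.000 total = 1 x 0.0001; shift total [ 1.22 -0.02  0.03] = 1 x [ 1.223 -0.022  0.035]
[ 0.02  0.06 -0.01]
```

apply_moves([
  {"gripper": 0, "delta_pos": [0.2, 0, 0], "dr": [0, 0, 0]},
  {"gripper": 0, "delta_pos": [0.2, 0, 0], "dr": [0, 0, 0]},
  {"gripper": 0, "delta_pos": [0.2, 0, 0], "dr": [0, 0, 0]},
  {"gripper": 0, "delta_pos": [0.0, 0, 0], "dr": [0, 0, 0]},
  {"gripper": 0, "delta_pos": [0, 0, 0], "dr": [0, 0, 0]},
])

```text
t: 50.63
ee_pos: [596.3, 20.9, 188.0]
orientation: [-2.129, 0.188, 2.13]
ft_force: [0.1, -0.1, -6.7]
width: 14.7
```

Run:
```python
from m import *
s=plan([596,21.2,181.7],-100.1);print(ctrl.get_obs()['moment'].round(2))
```

```text
at [596.3  20.9 188. ] jaw -100.1 tilt [-0.0003  0.    ] q6 1.76 F [ 0.1 -0.1 -6.7] w 14.7 t 50.6
turn dr0 0.000 total = 1 x 0.0001; shift total [ 0.63 -0.02  0.03] = 1 x [ 0.632 -0.021  0.032]
[-0.    0.03 -0.03]
```

apply_moves([
  {"gripper": 0, "delta_pos": [0.2, 0, 0], "dr": [0, 0, 0]},
  {"gripper": 0, "delta_pos": [0.2, 0, 0], "dr": [0, 0, 0]},
  {"gripper": 0, "delta_pos": [0.1, 0, 0], "dr": [0, 0, 0]},
  {"gripper": 0, "delta_pos": [0.1, 0, 0], "dr": [0, 0, 0]},
  {"gripper": 0, "delta_pos": [0.05, 0, 0], "dr": [0, 0, 0]},
])

```text
t: 51.05
ee_pos: [596.2, 21.0, 181.8]
orientation: [-2.129, 0.188, 2.13]
ft_force: [-4.2, 0.9, -0.0]
width: 14.9
```

Run:
```python
from m import *
s=plan([596,21.2,181.7],-100.1);print(ctrl.get_obs()['moment'].round(2))
```

```text
at [596.2  21.  181.8] jaw -100.1 tilt [-0.0005  0.0002] q6 1.76 F [-4.2  0.9 -0. ] w 14.9 t 51.0
turn dr0 0.000 total = 1 x 0.0001; shift total [ 0.01 -0.01  0.02] = 1 x [ 0.01  -0.014  0.02 ]
[0.05 0.45 0.04]
```

apply_moves([
  {"gripper": 0, "delta_pos": [0.1, 0, 0], "dr": [0, 0, 0]},
  {"gripper": 0, "delta_pos": [0, 0, 0], "dr": [0, 0, 0]},
  {"gripper": 0, "delta_pos": [0, 0, 0], "dr": [0, 0, 0]},
  {"gripper": 0, "delta_pos": [0, 0, 0], "dr": [0, 0, 0]},
  {"gripper": 0, "delta_pos": [0, 0, 0], "dr": [0, 0, 0]},
])

```text
t: 51.47
ee_pos: [596.2, 21.0, 181.8]
orientation: [-2.129, 0.188, 2.129]
ft_force: [-6.5, 0.9, 3.7]
width: 14.9
```

apply_moves([
  {"gripper": 50, "delta_pos": [0, 0, 0], "dr": [0, 0, 0]},
  {"gripper": 50, "delta_pos": [0, 0, 0], "dr": [0, 0, 0]},
  {"gripper": 50, "delta_pos": [0, 0, 0], "dr": [0, 0, 0]},
  {"gripper": 50, "delta_pos": [0, 0, 0], "dr": [0, 0, 0]},
  {"gripper": 50, "delta_pos": [0, 0, 0], "dr": [0, 0, 0]},
])

```text
t: 51.88
ee_pos: [596.7, 20.9, 180.9]
orientation: [-2.13, 0.188, 2.128]
ft_force: [0.4, 0.3, 0.1]
width: 42.8
```

apply_moves([
  {"gripper": 50, "delta_pos": [0, 0, 0], "dr": [0, 0, 0]},
  {"gripper": 50, "delta_pos": [-1, 0, 0], "dr": [0, 0, 0]},
  {"gripper": 50, "delta_pos": [-3, 0, 0], "dr": [0, 0, 0]},
  {"gripper": 50, "delta_pos": [-4, 0, 0], "dr": [0, 0, 0]},
  {"gripper": 50, "delta_pos": [-4, 0, 0], "dr": [0, 0, 0]},
])

```text
t: 52.3
ee_pos: [595.6, 20.9, 301.9]
orientation: [-2.127, 0.188, 2.132]
ft_force: [1.0, -0.0, 1.1]
width: 43.4
```

Run:
```python
from m import *
# start button: machine (-50..), measured top ~116.6
d=dict(np.load('pics/w8.npz')); W=cloud(d); Z=W[...,2]
m=(np.hypot(W[...,0]-570.5,W[...,1]-162.7)<25)&(Z>98)
for a in range(100,122,2): print(a,(m&(abs(Z-a)<1)).sum(),end='; ')
rect(W,m&(Z>113),'\nbutton top'); rect(W,m&(Z>102)&(Z<112),'collar')
s=plan([510,30,330],-100.1)
```

```text
100 19; 102 10; 104 30; 106 436; 108 229; 110 14; 112 15; 114 34; 116 356; 118 179; 120 1; 
button top 3817 [570.8 157.7] [29.  39.4] 1.5 z 337.8
collar 719 [570.5 162.9] [45.4 44.4] 61.3 z 106.7
at [595.6  20.9 301.9] jaw -100.1 tilt [-0.0021 -0.0001] q6 1.76 F [ 1.  -0.   1.1] w 43.4 t 52.3
turn dr0 0.000 total = 1 x 0.0001; shift total [-2.81  0.61  8.59] = 3 x [-0.936  0.202  2.864]
```

apply_moves([
  {"gripper": 20, "delta_pos": [-1, 0.2, 2.86], "dr": [0, 0, 0]},
  {"gripper": 20, "delta_pos": [-1, 0.2, 2.86], "dr": [0, 0, 0]},
  {"gripper": 20, "delta_pos": [-1, 0.2, 2.86], "dr": [0, 0, 0]},
  {"gripper": 20, "delta_pos": [0, 0, 0], "dr": [0, 0, 0]},
  {"gripper": 20, "delta_pos": [0, 0, 0], "dr": [0, 0, 0]},
])

```text
t: 52.72
ee_pos: [510.6, 30.2, 332.4]
orientation: [-2.132, 0.187, 2.126]
ft_force: [-0.3, 0.1, -0.7]
width: 18.0
```

apply_moves([
  {"gripper": 0, "delta_pos": [0, 0, 0], "dr": [0, 0, 0]},
  {"gripper": 0, "delta_pos": [0, 0, 0], "dr": [0, 0, 0]},
  {"gripper": 0, "delta_pos": [0, 0, 0], "dr": [0, 0, 0]},
  {"gripper": 0, "delta_pos": [0, 0, 0], "dr": [0, 0, 0]},
  {"gripper": 0, "delta_pos": [0, 0, 0], "dr": [0, 0, 0]},
])

```text
t: 53.13
ee_pos: [511.2, 30.0, 330.1]
orientation: [-2.128, 0.188, 2.13]
ft_force: [0.0, -0.8, 0.9]
width: 0.5
```

Run:
```python
from m import *
d=cap('wrist'); np.savez('pics/w11.npz',**d); W=cloud(d); X,Y,Z=[W[...,i] for i in range(3)]; rr=np.arange(384)[:,None]<225
save(d,'wrist11',(50,0,450,240),2)
ok=rr&(abs(X-600)<130)&(Y<220)&(Y>-100)
m=ok&(abs(Z-168)<4); rect(W,m,'hoodtop'); P=W[m]; print('normal',np.linalg.svd(P-P.mean(0),full_matrices=False)[2][2].round(4))
rect(W,ok&(abs(Z-202)<4),'handle')
b=rr&(np.hypot(X-570.5,Y-162.7)<26)&(Z>100)&(Z<125)
rect(W,b&(Z>113),'button'); rect(W,b&(Z<112),'collar'); rect(W,b,'both')
bk=rr&(Z>125)&(Z<150)&(np.hypot(X-665,Y-125)<40); rect(W,bk,'bracket')
s=plan([570.5,162.7,200])
```

```text
hoodtop 21066 [595.9  20.7] [167.3 166.4] 79.8 z 168.0
normal [-7.e-04  1.e-04  1.e+00]
handle 1531 [595.2  21.4] [ 14.2 102.2] 79.9 z 201.7
button 343 [569.8 162. ] [26.9 27.9] 35.0 z 116.8
collar 483 [570.  161.6] [44.4 43.5] 78.9 z 106.7
both 831 [570.  161.6] [44.4 43.5] 78.9 z 107.9
bracket 646 [663.1 116. ] [27.9 33. ] 78.7 z 136.0
at [511.1  30.  330.2] jaw -100.1 tilt [-0.0009 -0.    ] q6 1.78 F [-0.2 -0.4 -0.6] w 0.5 t 53.2
turn dr0 -0.000 total = 1 x -0.0000; shift total [ 13.02 -14.11  -3.52] = 5 x [ 2.604 -2.822 -0.705]
```

View pics/wrist11.png

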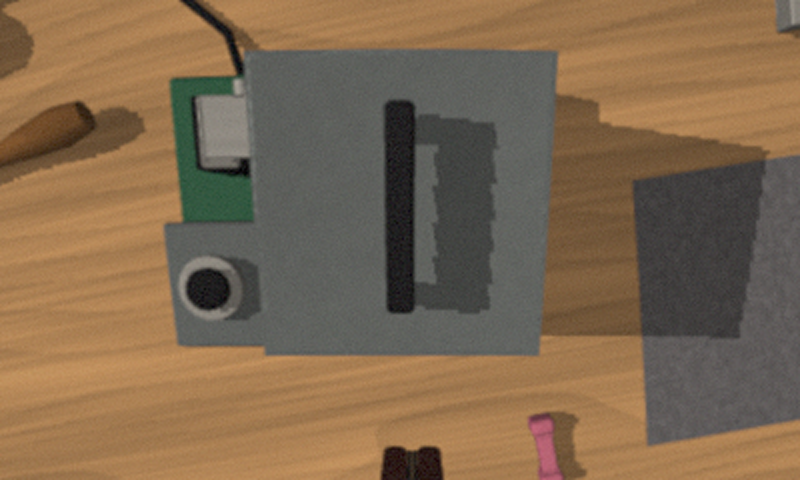

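The hood is level and home: top z 168.0, centre (595.9,20.7), yaw −10.2°, bracket over the switch at (222,125). The start button is at (210,288). Next I press it with closed fingers.

apply_moves([
  {"gripper": 0, "delta_pos": [0, -2.8, -0.68], "dr": [0, 0, 0]},
  {"gripper": 0, "delta_pos": [0, -2.8, -0.68], "dr": [0, 0, 0]},
  {"gripper": 0, "delta_pos": [0, -2.8, -0.68], "dr": [0, 0, 0]},
  {"gripper": 0, "delta_pos": [0, -2.8, -0.68], "dr": [0, 0, 0]},
  {"gripper": 0, "delta_pos": [0, -2.8, -0.68], "dr": [0, 0, 0]},
])

```text
t: 53.6
ee_pos: [569.4, 163.2, 330.4]
orientation: [-2.129, 0.188, 2.13]
ft_force: [0.6, -0.0, -0.6]
width: 0.4
```

apply_moves([
  {"gripper": 0, "delta_pos": [3, 0, 0], "dr": [0, 0, 0]},
  {"gripper": 0, "delta_pos": [4, 0, 0], "dr": [0, 0, 0]},
  {"gripper": 0, "delta_pos": [4, 0, 0], "dr": [0, 0, 0]},
  {"gripper": 0, "delta_pos": [4, 0, 0], "dr": [0, 0, 0]},
  {"gripper": 0, "delta_pos": [2, 0, 0], "dr": [0, 0, 0]},
])

```text
t: 54.02
ee_pos: [566.3, 161.4, 155.8]
orientation: [-2.124, 0.19, 2.137]
ft_force: [-0.5, 0.7, 0.5]
width: 0.4
```

apply_moves([
  {"gripper": 0, "delta_pos": [0, 0, 0], "dr": [0, 0, 0]},
  {"gripper": 0, "delta_pos": [0, 0, 0], "dr": [0, 0, 0]},
  {"gripper": 0, "delta_pos": [0, 0, 0], "dr": [0, 0, 0]},
  {"gripper": 0, "delta_pos": [0, 0, 0], "dr": [0, 0, 0]},
  {"gripper": 0, "delta_pos": [0, 0, 0], "dr": [0, 0, 0]},
])

```text
t: 54.43
ee_pos: [570.1, 162.2, 162.8]
orientation: [-2.132, 0.187, 2.125]
ft_force: [0.2, -1.0, -0.4]
width: 0.8
```

Run:
```python
from m import *
s=plan([570.2,162.2,128])
```

```text
at [570.1 162.2 162.8] jaw -100.1 tilt [0.0035 0.0009] q6 2.0 F [ 0.2 -1.  -0.4] w 0.8 t 54.4
turn dr0 -0.000 total = 1 x -0.0000; shift total [ 3.48  0.   -0.01] = 1 x [ 3.478e+00  1.000e-03 -7.000e-03]
```

apply_moves([
  {"gripper": 0, "delta_pos": [2, 0, 0], "dr": [0, 0, 0]},
  {"gripper": 0, "delta_pos": [1.4, 0, 0], "dr": [0, 0, 0]},
  {"gripper": 0, "delta_pos": [0, 0, 0], "dr": [0, 0, 0]},
  {"gripper": 0, "delta_pos": [0, 0, 0], "dr": [0, 0, 0]},
  {"gripper": 0, "delta_pos": [0, 0, 0], "dr": [0, 0, 0]},
])

```text
t: 54.85
ee_pos: [569.6, 162.1, 128.0]
orientation: [-2.131, 0.187, 2.127]
ft_force: [0.6, -0.2, 0.5]
width: -0.0
```

apply_moves([
  {"gripper": 0, "delta_pos": [0.2, 0, 0], "dr": [0, 0, 0]},
  {"gripper": 0, "delta_pos": [0.2, 0, 0], "dr": [0, 0, 0]},
  {"gripper": 0, "delta_pos": [0.2, 0, 0], "dr": [0, 0, 0]},
  {"gripper": 0, "delta_pos": [0.2, 0, 0], "dr": [0, 0, 0]},
  {"gripper": 0, "delta_pos": [0, 0, 0], "dr": [0, 0, 0]},
])

```text
t: 55.27
ee_pos: [569.8, 162.2, 119.4]
orientation: [-2.131, 0.187, 2.127]
ft_force: [0.9, -0.8, 4.9]
width: 0.4
```

Run:
```python
from m import *
s=plan([570.2,162.2,118.5])
```

```text
at [569.8 162.2 119.4] jaw -100.1 tilt [0.002  0.0006] q6 2.0 F [ 0.9 -0.8  4.9] w 0.4 t 55.3
turn dr0 -0.000 total = 1 x -0.0000; shift total [ 0.09 -0.01 -0.04] = 1 x [ 0.089 -0.011 -0.037]
```

Nearly down. I press on until the force shows the hard stop.

apply_moves([
  {"gripper": 0, "delta_pos": [0.1, 0, 0], "dr": [0, 0, 0]},
  {"gripper": 0, "delta_pos": [0.1, 0, 0], "dr": [0, 0, 0]},
  {"gripper": 0, "delta_pos": [0.05, 0, 0], "dr": [0, 0, 0]},
  {"gripper": 0, "delta_pos": [0, 0, 0], "dr": [0, 0, 0]},
  {"gripper": 0, "delta_pos": [0, 0, 0], "dr": [0, 0, 0]},
])

```text
t: 55.68
ee_pos: [569.9, 162.2, 119.0]
orientation: [-2.132, 0.187, 2.126]
ft_force: [-5.2, -2.1, 23.0]
width: 0.7
```

Run:
```python
from m import *
s=plan([570.2,162.2,117])
```

```text
at [569.9 162.2 119. ] jaw -100.1 tilt [0.0025 0.0006] q6 2.0 F [-5.2 -2.1 23. ] w 0.7 t 55.7
turn dr0 -0.000 total = 1 x -0.0000; shift total [ 0.2  -0.01 -0.03] = 1 x [ 0.197 -0.006 -0.027]
```

The force is 23 N against the hard stop at z 119.0, so the button is fully down. I release, back away and check everything.

apply_moves([
  {"gripper": 0, "delta_pos": [-0.5, 0, 0], "dr": [0, 0, 0]},
  {"gripper": 0, "delta_pos": [-1, 0, 0], "dr": [0, 0, 0]},
  {"gripper": 0, "delta_pos": [-3, 0, 0], "dr": [0, 0, 0]},
  {"gripper": 0, "delta_pos": [-4, 0, 0], "dr": [0, 0, 0]},
  {"gripper": 0, "delta_pos": [-4, 0, 0], "dr": [0, 0, 0]},
])

```text
t: 56.1
ee_pos: [567.4, 161.5, 241.5]
orientation: [-2.126, 0.19, 2.134]
ft_force: [1.3, -0.4, -0.3]
width: 0.8
```

apply_moves([
  {"gripper": 0, "delta_pos": [-4, 0, 0], "dr": [0, 0, 0]},
  {"gripper": 0, "delta_pos": [-3, 0, 2], "dr": [0, 0, 0]},
  {"gripper": 0, "delta_pos": [-1, 0, 4], "dr": [0, 0, 0]},
  {"gripper": 0, "delta_pos": [0, 0, 3], "dr": [0, 0, 0]},
  {"gripper": 0, "delta_pos": [0, 0, 0], "dr": [0, 0, 0]},
])

```text
t: 56.52
ee_pos: [475.6, 177.9, 322.0]
orientation: [-2.128, 0.187, 2.132]
ft_force: [0.9, 0.6, 0.4]
width: 0.8
```

apply_moves([
  {"gripper": 0, "delta_pos": [0, 0, 0], "dr": [0, 0, 0]},
  {"gripper": 0, "delta_pos": [0, 0, 0], "dr": [0, 0, 0]},
  {"gripper": 0, "delta_pos": [0, 0, 0], "dr": [0, 0, 0]},
  {"gripper": 0, "delta_pos": [0, 0, 0], "dr": [0, 0, 0]},
  {"gripper": 0, "delta_pos": [0, 0, 0], "dr": [0, 0, 0]},
])

```text
t: 56.93
ee_pos: [480.8, 177.5, 320.7]
orientation: [-2.128, 0.189, 2.13]
ft_force: [-0.0, 0.5, -0.1]
width: 0.8
```

Run:
```python
from m import *
s=plan([500,100,300])
d=cap('wrist'); W=cloud(d); X,Y,Z=[W[...,i] for i in range(3)]; rr=np.arange(384)[:,None]<225
ok=rr&(abs(X-600)<130)&(Y<220)&(Y>-100)
rect(W,ok&(abs(Z-168)<4),'hoodtop'); rect(W,rr&(np.hypot(X-570.5,Y-162.7)<26)&(Z>112)&(Z<125),'button')
d=cap('scene'); save(d,'scene12')
```

```text
at [480.8 177.5 320.7] jaw -100.1 tilt [-0.0009 -0.0003] q6 2.08 F [-0.   0.5 -0.1] w 0.8 t 56.9
turn dr0 -0.000 total = 1 x -0.0000; shift total [ 2.07  7.29 -3.25] = 3 x [ 0.689  2.43  -1.083]
hoodtop 17649 [581.9  23. ] [168.4 138.1] 80.2 z 168.0
button 427 [570.3 163.1] [28.  26.9] 79.8 z 116.7
```

View pics/scene12.png

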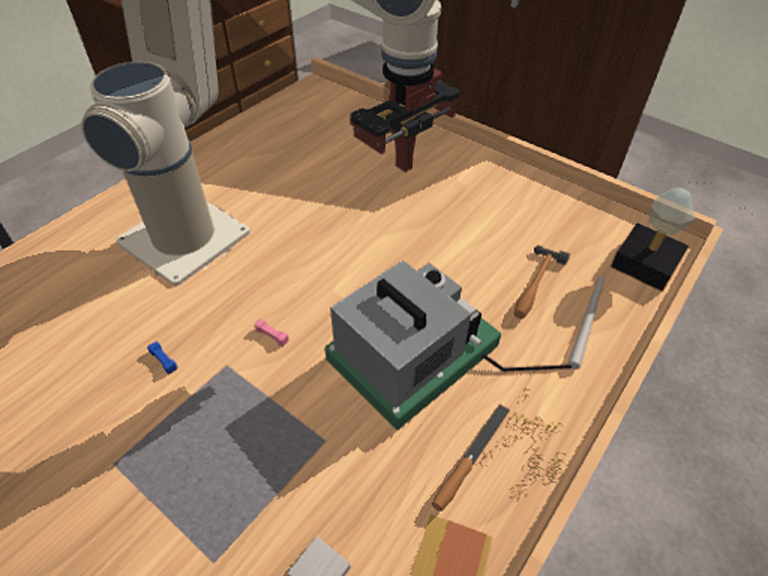

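The final view shows the hood square on the machine at (405,330). No brass is left on the mat, the bystanders are undisturbed, the button is back up (116.7) and the arm is clear. I hand in.

```bash
python3 -c "
from workcell import ctrl
print(ctrl.close_job())"
```

```text
the job is handed in; nothing more can be done
None
```

I finished the job and handed it in after about 57 s of robot time; `close_job` gives no verdict.

- **Lid and pulls:** I turned the lid free and set it aside, then put the three brass pulls that were present into the bowl. They stacked to z≈101, below the plug at 117. I refitted the lid and turned it clockwise until the turning moment levelled off at the stop. The lid handle then read 34.0°; the hooks gave 33.0–34.7° depending on the method, so I judged it home mainly from the stop.
- **Hood:** I lowered it by feel, because no camera could see the tongue. It met no resistance until its weight came onto the deck at the home height. Afterwards it was level, with its top at z 168.0 and its centre within 1 mm of the bowl axis. Its yaw of −10.2° matched the machine's.
- **Start button:** I pressed it once, 6 mm down to a hard stop at 23 N, and it sprang back to z 116.7.
- **Final view:** No brass was left on the mat, the hammer, file and block looked where they had been, and the arm was clear.
- **Disagreement:** The top camera and the wrist camera differed by about 2 mm in y. I used the wrist values throughout. The last, partly occluded wrist view did not show the whole hood, so its centre from that view is not usable.

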